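# Weigh out a polishing order on the counting scale

### The job

Book out the polished mould inserts: switch the counting scale on with its power key and tare it while the pan is empty, then stand all the inserts from the transport tray upright on the pan, take the hand scanner from its sloped cradle, hold it steady, pointed squarely at the bar code on the job card from a hand's width away for two seconds, and lay it back in its cradle as it was. With all the inserts still on the pan press count and then print, put the inserts back upright in the tray, and last of all switch the scale off with the power key again. Press one key at a time, leave the zero key alone, keep the stick can, jars and bur stand where they are, and if an insert gets knocked out of place put it right before going on.

Things in the scene. Friction and masses are not known exactly. Their poses are not given: they have to be found in the camera images.
- scale: White counting scale, fixed on the bench, 290 mm deep (x) by 210 mm wide (y). Origin: on the bench under the pan's centre; x points from the console over the pan. The console with a row of five grey keys is the lower front part towards the robot, 100 to 190 mm on the -x side of the origin; its face slopes 15 degrees down towards -x and is 40 mm above the bench at the keys.
- pan (a point): Centre of the upper face of the scale's square dished steel pan, 72 mm above the bench. The pan is 200 by 200 mm with a 3 mm thick rim standing 15 mm above that face (194 mm inside). Axes as the scale's.
- tray_in (a point): Centre of the grey floor (5 mm above the bench) of the shallow black transport tray, fixed, 260 (x) by 240 (y) mm outside, 250 by 230 mm inside, walls 20 mm high above the bench; axes along its sides. It may stand left or right of the scale.
- insert_block: Polished steel mould insert, about 0.5 kg, standing on its flange in the tray at the start; may be absent (None from the start). Origin: centre of the flange's underside; z up, x along its length. Rectangular: flange 70 x 44 x 10 mm, above it a block 50 x 28 mm up to 46 mm above the underside.
- insert_round: Polished steel mould insert, about 0.5 kg, standing on its flange in the tray at the start; may be absent (None from the start). Origin: centre of the flange's underside; z up, x along its length. Round: flange 60 mm diameter, 10 mm thick, above it a cylinder of 36 mm diameter up to 48 mm.
- insert_step: Polished steel mould insert, about 0.5 kg, standing on its flange in the tray at the start; may be absent (None from the start). Origin: centre of the flange's underside; z up, x along its length. Stepped: flange 76 x 44 x 10 mm, above it 58 x 28 mm up to 22 mm, then 38 x 28 mm up to 48 mm.
- insert_oblong: Polished steel mould insert, about 0.5 kg, standing on its flange in the tray at the start; may be absent (None from the start). Origin: centre of the flange's underside; z up, x along its length. Oblong: flange 72 x 46 x 10 mm, above it a core 54 x 30 mm with half-round ends up to 46 mm.
- scanner: Grey hand scanner, 165 mm long, 0.2 kg, always on (no trigger). Origin: mid-grip, centre of the section; x along the beam, which leaves the dark window at x = +85 mm; z out of its top. Grip 36 mm wide (y), 32 mm high, x = -80 to +35 mm, flat sides; head 56 mm wide, 38 mm high, x = +35 to +85. Pinch across y at the origin: in the cradle its sides are free from x = -54 to +35 mm.
- cradle_seat (a point): Seat of the scanner's black cradle, fixed, left or right of the scale, base 200 x 90 x 10 mm: where the scanner's origin is when laid back (within 18 mm), with the same axes (within 7 degrees), nose 20 degrees down. 75 mm above the bench. Saddles at x = -77..-55 and 49..71 mm, their cheeks 5 mm clear each side, leaning outward, 16 mm high; a low lip 4.5 mm ahead of the head.
- bar_code (a point): Centre of the black bar code (32 x 60 mm) on the white job card, in a fixed holder at the left or right far side, facing roughly towards the robot, face 50 degrees from level. z: outward normal; x up the card. Read with the scanner's window 50 to 200 mm off, the beam's line within 20 mm of the centre and within 37 degrees of the normal, held still 1 s.
- key_power (a joint): Power (on/off) key: the round key (22 mm) at the left end of the row of five, seen from the robot (greatest scale y). Joint value 0 (up) to 0.005 m (fully down); it springs back up. About 1.2 N starts it moving and 4 N holds it fully down; past 3.5 mm it counts as pressed.
- key_zero (a joint): Zero key, second from the left, square 21 mm: not to be pressed. Joint value 0 (up) to 0.005 m (fully down); it springs back up. About 1.2 N starts it moving and 4 N holds it fully down; past 3.5 mm it counts as pressed.
- key_tare (a joint): Tare key, middle of the row, square 21 mm. Joint value 0 (up) to 0.005 m (fully down); it springs back up. About 1.2 N starts it moving and 4 N holds it fully down; past 3.5 mm it counts as pressed.
- key_count (a joint): Count key, second from the right, square 21 mm. Joint value 0 (up) to 0.005 m (fully down); it springs back up. About 1.2 N starts it moving and 4 N holds it fully down; past 3.5 mm it counts as pressed.
- key_print (a joint): Print key, right end of the row, the wide one (30 mm). Joint value 0 (up) to 0.005 m (fully down); it springs back up. About 1.2 N starts it moving and 4 N holds it fully down; past 3.5 mm it counts as pressed.
- key_power_top (a point): Centre of the top face of the power key when up; its z axis is the console's normal (press against it, or straight down). Keys are 40 to 43 mm apart, caps stand 12 mm off the console.
- key_zero_top (a point): Centre of the top face of the zero key when up; its z axis is the console's normal (press against it, or straight down).
- key_tare_top (a point): Centre of the top face of the tare key when up; its z axis is the console's normal (press against it, or straight down).
- key_count_top (a point): Centre of the top face of the count key when up; its z axis is the console's normal (press against it, or straight down).
- key_print_top (a point): Centre of the top face of the print key when up; its z axis is the console's normal (press against it, or straight down).
- stick_can: Bystander: black can of wooden polishing sticks, 74 mm diameter, 180 mm tall, origin under its centre, in the far corner across from the job card.
- bur_stand: Bystander: blue stepped bur stand, 90 mm diameter, 95 mm tall, origin under its centre, beyond the scale.
- paste_jar0: Bystander: small jar of paste, 44 mm diameter, 45 mm tall, origin under its centre, near the robot.
- paste_jar1: Bystander: second jar of paste, the same size.
Mind the look-alikes: they are no part of the job. What is shaped like the insert_round but pink or turquoise is not meant.

How it is judged:
On the way, in this order (a step that is already met when the one before it is completed fails the run):
1. the power key is pressed (scale on) (value of joint key_power above 0.0035 m), for 0.05 s.
2. the tare key is pressed with no insert on or over the pan (value of joint key_tare above 0.0035 m and horizontal distance between each of insert_block, insert_round, insert_step, insert_oblong and pan above 0.15 m), for 0.05 s.
3. all the inserts stand upright on the pan, let go and at rest (x of insert_block in the frame of pan between -0.1 and 0.1 m and y of insert_block in the frame of pan between -0.1 and 0.1 m and z of insert_block in the frame of pan between -0.006 and 0.01 m and angle between each of insert_block, insert_round, insert_step, insert_oblong's own z axis and vertical below 0.15 rad and linear speed of each of insert_block, insert_round, insert_step, insert_oblong below 0.03 m/s and contact force between each of insert_block, insert_round, insert_step, insert_oblong and the fingers below 0.3 N and x of insert_round in the frame of pan between -0.1 and 0.1 m and y of insert_round in the frame of pan between -0.1 and 0.1 m and z of insert_round in the frame of pan between -0.006 and 0.01 m and x of insert_step in the frame of pan between -0.1 and 0.1 m and y of insert_step in the frame of pan between -0.1 and 0.1 m and z of insert_step in the frame of pan between -0.006 and 0.01 m and x of insert_oblong in the frame of pan between -0.1 and 0.1 m and y of insert_oblong in the frame of pan between -0.1 and 0.1 m and z of insert_oblong in the frame of pan between -0.006 and 0.01 m), for 0.3 s.
4. the scanner is held in the fingers, steady, aimed at the bar code for 1 s (x of bar_code in the frame of scanner between 0.135 and 0.285 m and y of bar_code in the frame of scanner between -0.02 and 0.02 m and z of bar_code in the frame of scanner between -0.02 and 0.02 m and z of scanner in the frame of bar_code above 0.05 m and angle between the x axis of scanner and the z axis of bar_code, either way round below 0.65 rad and linear speed of scanner below 0.03 m/s and angular speed of scanner below 0.3 rad/s and contact force between scanner and the fingers above 1 N), for 1 s.
5. the scanner lies in its cradle again, let go (x of scanner in the frame of cradle_seat between -0.018 and 0.018 m and y of scanner in the frame of cradle_seat between -0.012 and 0.012 m and z of scanner in the frame of cradle_seat between -0.008 and 0.008 m and angle between the x axis of scanner and the x axis of cradle_seat, either way round below 0.12 rad and angle between scanner's own z axis and vertical below 0.6 rad and linear speed of scanner below 0.03 m/s and contact force between scanner and the fingers below 0.3 N), for 0.2 s.
6. the count key is pressed, all the inserts standing on the pan (all of step 3 and value of joint key_count above 0.0035 m), for 0.05 s.
7. the print key is pressed, all the inserts standing on the pan (all of step 3 and value of joint key_print above 0.0035 m), for 0.05 s.
8. all the inserts stand upright in the tray, let go and at rest (x of insert_block in the frame of tray_in between -0.125 and 0.125 m and y of insert_block in the frame of tray_in between -0.115 and 0.115 m and z of insert_block in the frame of tray_in between -0.006 and 0.01 m and angle between each of insert_block, insert_round, insert_step, insert_oblong's own z axis and vertical below 0.15 rad and linear speed of each of insert_block, insert_round, insert_step, insert_oblong below 0.03 m/s and contact force between each of insert_block, insert_round, insert_step, insert_oblong and the fingers below 0.3 N and x of insert_round in the frame of tray_in between -0.125 and 0.125 m and y of insert_round in the frame of tray_in between -0.115 and 0.115 m and z of insert_round in the frame of tray_in between -0.006 and 0.01 m and x of insert_step in the frame of tray_in between -0.125 and 0.125 m and y of insert_step in the frame of tray_in between -0.115 and 0.115 m and z of insert_step in the frame of tray_in between -0.006 and 0.01 m and x of insert_oblong in the frame of tray_in between -0.125 and 0.125 m and y of insert_oblong in the frame of tray_in between -0.115 and 0.115 m and z of insert_oblong in the frame of tray_in between -0.006 and 0.01 m), for 0.3 s.
9. the power key is pressed again (scale off), the inserts in the tray (all of step 8 and value of joint key_power above 0.0035 m), for 0.05 s.
At the end, for the whole second after the job is handed in: All the inserts stand in the tray within its walls, on its floor (within 10 mm) and upright (within 8 degrees), the scanner lies in its cradle (within 18 mm along and 12 mm across, 8 mm in height, 7 degrees), all keys are up (less than 1.5 mm down), nothing is held and all is at rest (all of step 5 and all of step 8 and value of joint each of key_power, key_zero, key_tare, key_count, key_print below 0.0015 m); the robot touches nothing.
It fails at once if the zero key is pressed (2.5 mm down) (value of joint key_zero above 0.0025 m).
It fails at once if two keys are down (2.5 mm) at once (value of joint each of key_zero, key_power above 0.0025 m or value of joint each of key_tare, key_power above 0.0025 m or value of joint each of key_tare, key_zero above 0.0025 m or value of joint each of key_count, key_power above 0.0025 m or value of joint each of key_count, key_zero above 0.0025 m or value of joint each of key_count, key_tare above 0.0025 m or value of joint each of key_print, key_power above 0.0025 m or value of joint each of key_print, key_zero above 0.0025 m or value of joint each of key_print, key_tare above 0.0025 m or value of joint each of key_print, key_count above 0.0025 m).
It fails at once if a bystander is shifted by more than 30 mm or tipped over (distance of any of stick_can, bur_stand, paste_jar0, paste_jar1 from where it was at the start of the episode above 0.03 m or angle between any of stick_can, bur_stand, paste_jar0, paste_jar1's own z axis and vertical above 0.5 rad).
Of insert_block, insert_round, insert_step, insert_oblong only 2 to 3 are there at a start; the rules pass over those that are not, and their reading is None.
At some moment in a run one of insert_block, insert_round, insert_step, insert_oblong may be knocked a few centimetres aside while the robot is not near it.
It also fails if it takes over 210 s, if anything falls off the work surface, if the arm or the gripper's body presses on something with over 40 N, if the wrist force passes 120 N, or if a joint passes its speed limit or range.

### The arm

A 6-joint arm with a two-finger parallel gripper is mounted at the origin on the work surface. World frame = base frame: x ahead of the robot, y to its left, z up, the work surface at z = 0. Lengths are in m, angles in rad, forces in N, time in s.
With the tool pointing down it reaches from about 0.25 to 0.725 m from the base axis. Payload 9.7 kg.
Tool frame: the origin (TCP) lies midway between the tips of the shut fingers; the grasp point (between the pads) lies tcp_to_grasp behind it (tcp_to_grasp is the distance from the TCP to the grasp point, in m); z points along the fingers, y is the line along which they close (so a half turn about z gives the same grasp; the last joint's range is limited). The gripper opens to 85 mm and grips with 20 to 120 N. Pads are 22 mm wide; open, the fingers measure 114 mm over their backs; the gripper's body (76 mm by 85 mm) begins 54 mm behind the grasp point. The pads swing forward as they close: fully open they stand 13 mm farther back than shut.
Start: joints at [1.325, 0.087, 0.176, 1.66, 0, 1.571], TCP at [0.134, 0.533, 0.231] pointing down, gripper open.
Joint ranges: [-3.13, 3.13], [-0.85, 1.81], [-1.15, 1.24], [-2.2, 2.28], [-1.44, 1.52], [-3.14, 3.14]. Speed limits (rad/s): [2.22, 2.22, 2.57, 3.14, 3.14, 3.14].

### API

Orientations are given as a rotation vector (axis times angle).
In Python, from cell import * gives the robot as it stands.
- The arm moves only by the tool carry_out, never from a script. Its argument "rows" is a list that holds one entry, the list of rows, each a list of 6 numbers: the shift along the tool's x, y, z scaled (see below), then the turn, a rotation vector about the tool's x, y, z scaled (see below). In form: [[[tx, ty, tz, wx, wy, wz], ...]]. A call has exactly 8 rows; each row shifts and turns the commanded pose from where the row before left it, along the tool's axes as they then stand; what a row does not reach is not made up. The controller multiplies each number of a shift by 200 mm and each number of a turn by 180 degrees. A row lasts 1/12 s, in which the tool goes at most 41.7 mm and 7.16 degrees, less where a joint would pass 70% of its speed; a pose out of reach is approached as far as the arm can. A call with a number of a shift or a turn outside -1 to 1 is refused whole. A call with a gripper value outside its range is refused whole. "hand" is the opening, from 0 (shut) to 1 (fully open), set as the call begins (left out, the last holds). The fingers move at their own pace and stop on an object; "force" is the grip in N (left out, the last holds). Time passes only in rows, so rows that do not move let the fingers close, or fill a call up. It gives the time, the measured TCP pose, the force, the opening and the grip force at its end, in the units of the state.
- get_state(): the state, without advancing time (a new reading comes with each control period).
- get_image(name): name is "scene" or "top"; returns a dict with "frame" (480x640x3 uint8, red, green, blue), "camera_matrix" (3x3 intrinsics, pixels), "k1" (the pictures are not rectified: a ray, as slopes to the right and down, at radius r is drawn at 1 + k1 r^2 times it, then the intrinsics apply), "R" (3x3) and "t" (3): a world point X has camera coordinates R X + t. Camera axes: x right, y down, z forward; pixel columns grow to the right and rows downward; lengths in m; the calibration is good to about 2 mm. A picture is of the moment at which its call begins. There is no depth.
- sign_off(): hands the job in; it is judged then, once.
The state is a dict: "clock": time; "joint_positions": joint angles; "joint_velocities": joint speeds; "joint_torque": joint torques, N m; "ee_pos": TCP position; "tcp_rot": TCP orientation; "force": force on the tool from outside, world axes, zero at the start; "ft_torque": the same for the moment, N m; "finger_gap": opening from 0.0 (shut) to 1.0 (fully open); "gripper_force": force on a finger pad.
Only numpy, scipy, OpenCV 4.12 (cv2) and the standard library are available. Lean on these libraries where they do the work, as an engineer would, in place of code of your own. Each camera call takes 0.05 s, during which the arm holds its last target. There are 200 camera calls.

## Working session

There is one attempt and no reset: what is moved stays moved. The work goes in short steps, Python scripts to look and compute and a tool call to move; the robot and the scene stay as the last step left them, time stands still between calls to the robot, and variables do not carry over. Pictures are saved under pics/ and viewed, at most 14 in all, crops included, and the job is handed in when it is done.

Besides the shell and the picture viewer there is one more tool, called after "Request:" in YAML: its name, and indented under it one key for each argument. carry_out: Moves the arm, as the interface text tells. Shifts and turns lie within -1 to 1; 1 stands for 200 mm of shift or 180 degrees of turn. Its arguments: {"type":"object","properties":{"rows":{"type":"array"},"hand":{"type":"number"},"force":{"type":"number"}},"required":["rows"]}

```bash
mkdir -p pics; ls; python3 - <<'E'
from cell import *
import cv2
s=get_state();print(s)
for n in("scene","top"):
    i=get_image(n);cv2.imwrite(f"pics/{n}0.png",i["frame"][:,:,::-1])
    print(n,i["camera_matrix"],i["k1"],i["R"],i["t"])
E
```

```text
pics
{'clock': 0.0, 'joint_positions': array([1.32499717e+00, 8.74542272e-02, 1.75113645e-01, 1.65983216e+00,
       4.03636553e-05, 1.57079639e+00]), 'joint_velocities': array([ 0.0006292 , -0.00032608, -0.00064936,  0.000163  ,  0.00064473,
       -0.00097026]), 'joint_torque': array([-5.74844016e-04, -5.20390248e+01,  4.64801788e+01,  1.65508571e-02,
       -1.26087725e-04, -2.62876756e-05]), 'ee_pos': array([0.1337602 , 0.53322844, 0.23057579]), 'tcp_rot': array([-3.85103643e-01, -3.11768875e+00,  2.13784447e-03]), 'force': array([ 0.18716362,  0.41774555, -0.30641103]), 'ft_torque': array([ 0.01935798, -0.02041743, -0.02351371]), 'gripper_force': 0.0, 'finger_gap': 1.0000568200358373}
scene [[522.72234054   0.         316.98104124]
 [  0.         522.72234054 231.78655507]
 [  0.           0.           1.        ]] -0.13062101672163218 [[-0.67648245  0.73638175 -0.01064941]
 [ 0.442548    0.39490661 -0.80510871]
 [-0.58866184 -0.54935479 -0.59303167]] [ 0.42626798 -0.1291364   1.68985653]
top [[592.3501985    0.         321.14118844]
 [  0.         592.3501985  239.65146192]
 [  0.           0.           1.        ]] 0.04288959586430895 [[ 0.01452784 -0.99964863 -0.02217123]
 [-0.98192601 -0.01007851 -0.18899664]
 [ 0.18870678  0.02451622 -0.98172741]] [-0.06140467  0.55018469  1.38115365]
```

View pics/scene0.png

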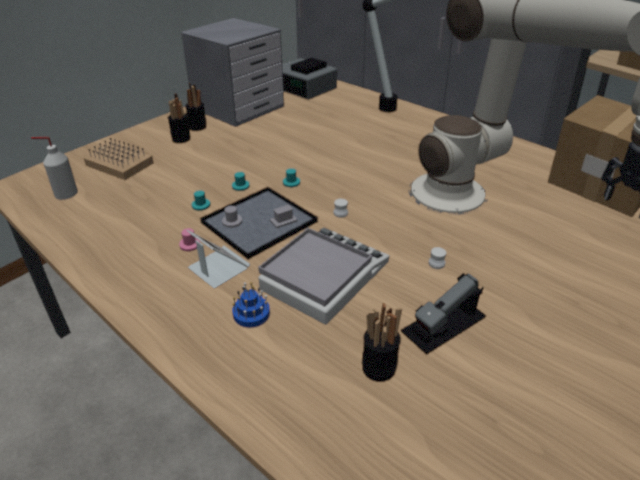

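View pics/top0.png

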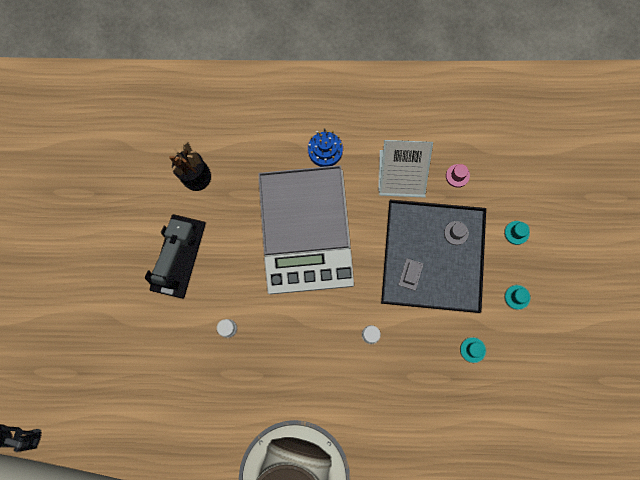

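Top view: scale around (305,230), tray (435,257) with a round insert (456,231) and a rectangular one (411,273), cradle and scanner (177,257), job card (405,168), jars (226,327) and (371,334). I'll zoom in.

```bash
cat > h.py <<'E'
from cell import *
import numpy as np, cv2
from scipy.spatial.transform import Rotation as Ro
def unproj(i,u,v,z):
    K=i["camera_matrix"];d=np.array([(u-K[0,2])/K[0,0],(v-K[1,2])/K[1,1]]);q=d.copy()
    for _ in range(20): q=d/(1+i["k1"]*(q@q))
    c=-i["R"].T@i["t"];r=i["R"].T@np.array([q[0],q[1],1]);return c+r*(z-c[2])/r[2]
def proj(i,X):
    K=i["camera_matrix"];p=i["R"]@np.asarray(X,float)+i["t"];q=p[:2]/p[2];q=q*(1+i["k1"]*(q@q))
    return q*K[0,0]+K[:2,2]
def crop(i,x0,x1,y0,y1,f,name):
    cv2.imwrite("pics/"+name,cv2.resize(i["frame"][y0:y1,x0:x1,::-1],None,fx=f,fy=f,interpolation=cv2.INTER_CUBIC))
E
python3 - <<'E'
from h import *
i=get_image("top");crop(i,250,500,125,325,3,"t1.png")
crop(i,140,230,205,305,5,"t2.png")
j=get_image("scene");crop(j,195,495,170,380,2.6,"s1.png")
E
```

```text
(no output)
```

View pics/t1.png

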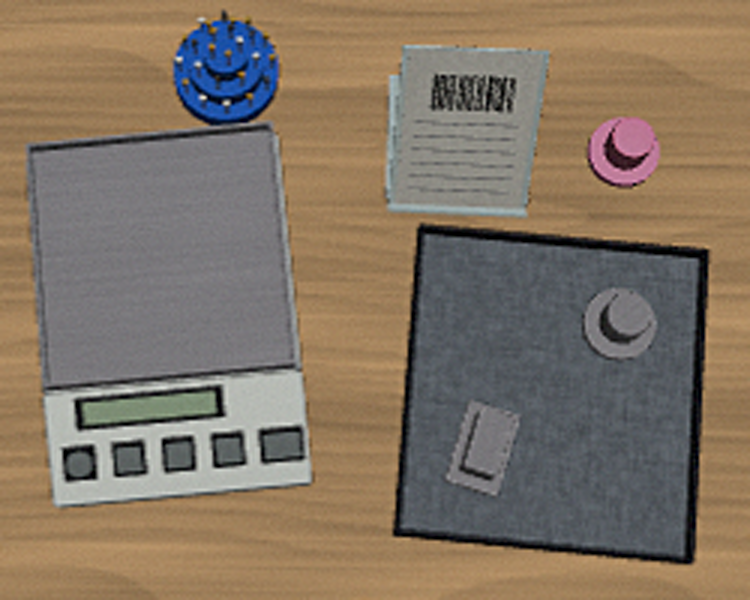

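View pics/t2.png

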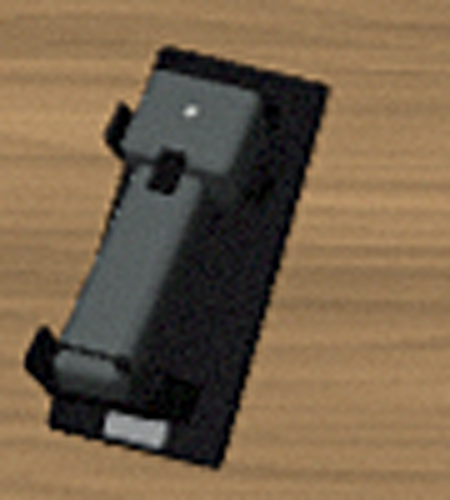

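View pics/s1.png

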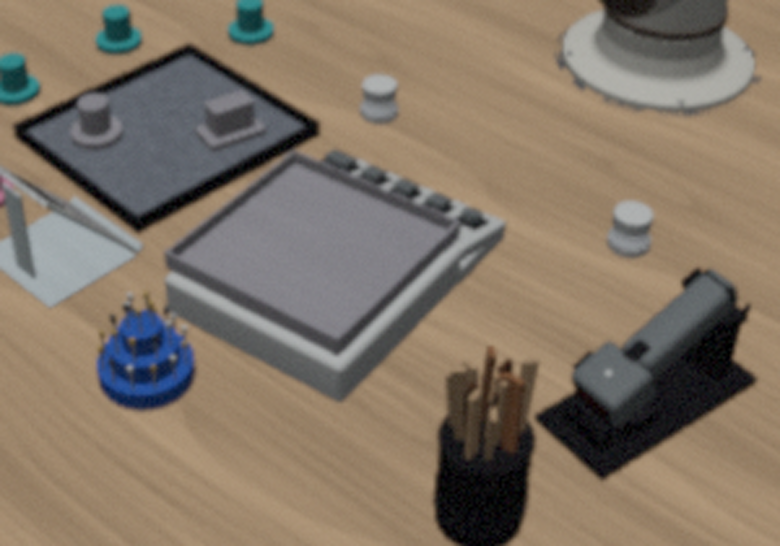

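```bash
cat > m.py <<'E'
from h import *
from scipy.optimize import least_squares
i=get_image("top");j=get_image("scene")
def t1(p): return 250+(p[0]+.5)/3-.5,125+(p[1]+.5)/3-.5
def t2(p): return 140+(p[0]+.5)/5-.5,205+(p[1]+.5)/5-.5
def fit(mod,px,f,x0):
    pts=np.array([f(p) for p in px])
    def tf(v): return np.c_[np.asarray(mod)[:,:2]@np.array([[np.cos(v[2]),np.sin(v[2])],[-np.sin(v[2]),np.cos(v[2])]])+v[:2],np.asarray(mod)[:,2]]
    r=least_squares(lambda v:(np.array([proj(i,X) for X in tf(v)])-pts).ravel(),x0)
    print(r.x.round(4),'resid',np.abs(r.fun).max().round(2));return r.x
# order: far-left, far-right, near-right, near-left
R=lambda a,b,z:[[a,b,z],[a,-b,z],[-a,-b,z],[-a,b,z]]
print('pan');fit(R(.1,.1,.087),[(30,146),(271,124),(301,370),(46,388)],t1,[.5,0,0])
print('tray');fit(R(.13,.12,.02),[(420,227),(708,250),(693,561),(396,534)],t1,[.5,-.3,0])
print('keys',[unproj(i,*t1(p),.052).round(4)[:2].tolist() for p in[(80,463),(129,458),(180,454),(229,449),(282,444)]])
print('round top',unproj(i,*t1((633,315)),.053)[:2],'fl',unproj(i,*t1((619,324)),.015)[:2])
print('block');fit(R(.035,.022,.015),[(474,399),(522,411),(496,495),(447,481)],t1,[.4,-.25,0])
print('cradle base');fit(R(.1,.045,.01),[(165,47),(328,87),(218,467),(50,430)],t2,[.4,.3,0])
print('seat by scanner')
Ry=Ro.from_euler('y',20,degrees=True).as_matrix()
P=lambda x,y,z:Ry@[x,y,z]+[0,0,.075]
fit([P(85,28,19) if 0 else P(.085,.028,.019),P(.085,-.028,.019),P(.035,.028,.019),P(-.08,.018,.016),P(-.08,-.018,.016)],[(160,73),(262,93),(128,155),(60,355),(133,372)],t2,[.4,.3,0])
for n,p in dict(jar0=(226,327),jar1=(371,334)).items(): print(n,unproj(i,*p,.045))
print('bur',unproj(i,325,148,.05),'can top',unproj(i,185,155,.18))
crop(j,180,270,215,295,8,"s2.png")
E
python3 m.py
```

```text
pan
[ 0.6161 -0.0126  0.1018] resid 1.51
tray
[ 0.5223 -0.331  -0.0801] resid 1.07
keys [[0.454, 0.0512], [0.4584, 0.0122], [0.4621, -0.0284], [0.4665, -0.0674], [0.4711, -0.1096]]
round top [ 0.57858227 -0.39004595] fl [ 0.57896023 -0.38652996]
block
[ 0.4761 -0.2752 -0.3012] resid 1.03
cradle base
[ 0.5148  0.3022 -0.2244] resid 1.04
seat by scanner
[ 0.5102  0.2992 -0.205 ] resid 2.18
jar0 [0.33934044 0.16781542 0.045     ]
jar1 [ 0.32755735 -0.17491913  0.045     ]
bur [ 0.78404984 -0.06076593  0.05      ] can top [0.71838063 0.25357258 0.18      ]
```

View pics/s2.png

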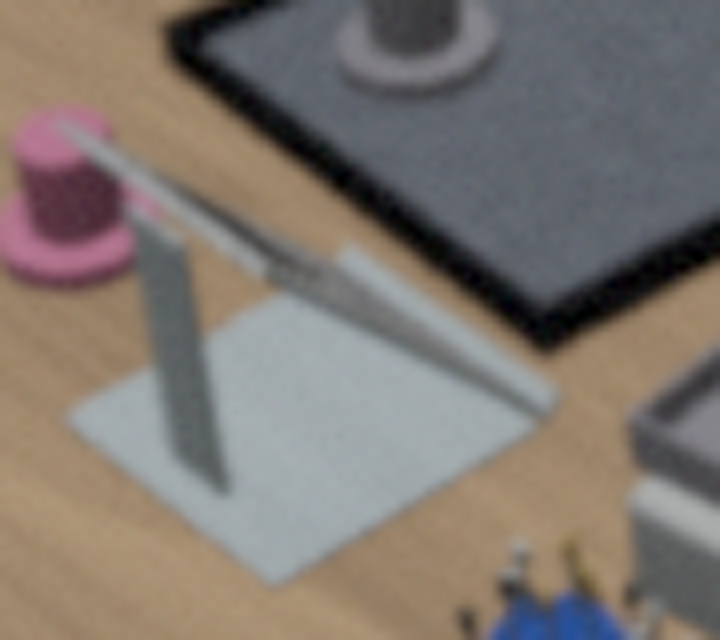

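The card is seen from behind and nearly edge-on: upper edge (60,120)–(265,272), lower edge (350,250)–(555,400) in the crop. I'll triangulate it.

```bash
cat > c.py <<'E'
from h import *
import cell
print([n for n in dir(cell) if not n.startswith('_')], getattr(cell,'tcp_to_grasp',None))
from scipy.optimize import least_squares
i=get_image("top");j=get_image("scene")
T=lambda p:np.array([250+(p[0]+.5)/3-.5,125+(p[1]+.5)/3-.5])
S=lambda p:np.array([180+(p[0]+.5)/8-.5,215+(p[1]+.5)/8-.5])
for n,a,b in[('TL',(403,46),(265,272)),('TR',(549,50),(60,120)),('BR',(526,213),(350,250)),('BL',(388,210),(555,398))]:
    r=least_squares(lambda X:np.r_[proj(i,X)-T(a),proj(j,X)-S(b)],[.7,-.25,.1]);print(n,r.x.round(4),np.abs(r.fun).max().round(1))
for z in(.07,.08,.09,.1,.11): print(z,[unproj(i,*T(p),z).round(4)[:2].tolist() for p in[(433,74),(516,79),(513,111),(431,107),(473.3,92.7)]])
E
python3 c.py
```

```text
['IKError', 'get_image', 'get_state', 'sign_off', 'tcp_to_grasp'] 0.0187
TL [ 0.7816 -0.203   0.1182] 0.7
TR [ 0.7776 -0.3167  0.1187] 0.2
BR [ 0.6754 -0.3139  0.0077] 0.3
BL [ 0.6786 -0.1997  0.0058] 0.9
0.07 [[0.7744, -0.2302], [0.7705, -0.2975], [0.7433, -0.2947], [0.7463, -0.2284], [0.7587, -0.2628]]
0.08 [[0.7709, -0.2292], [0.767, -0.296], [0.74, -0.2932], [0.743, -0.2274], [0.7552, -0.2615]]
0.09 [[0.7673, -0.2282], [0.7634, -0.2945], [0.7366, -0.2917], [0.7396, -0.2264], [0.7518, -0.2603]]
0.1 [[0.7638, -0.2272], [0.7599, -0.293], [0.7333, -0.2902], [0.7363, -0.2254], [0.7483, -0.259]]
0.11 [[0.7602, -0.2262], [0.7564, -0.2915], [0.73, -0.2888], [0.7329, -0.2244], [0.7449, -0.2578]]
```

Request:
carry_out:
  rows:
    - [[0,0,0,0,0,0.025],[0,0,0,0,0,0],[0,0,0,0,0,0],[0,0,0,0,0,0],[0,0,0,0,0,0],[0,0,0,0,0,0],[0,0,0,0,0,0],[0,0,0,0,0,0]]
  hand: 0
  force: 30

```text
clock: 1.07
ee_pos: [0.1338, 0.5335, 0.2313]
tcp_rot: [-0.507, -3.1, 0.0]
force: [-0.2, 0.3, -0.5]
finger_gap: -0.0
gripper_force: 0.0
```

Request:
carry_out:
  rows:
    - [[0,0,0,0,0,-0.034],[0,0,0,0,0,-0.034],[0,0,0,0,0,-0.034],[0,0,0,0,0,-0.034],[0,0,0,0,0,0],[-0.08,-0.16,0,0,0,0],[-0.08,-0.16,0,0,0,0],[-0.08,-0.16,0,0,0,0]]

```text
clock: 1.73
ee_pos: [0.1916, 0.4419, 0.2309]
tcp_rot: [0.158, -3.137, 0.001]
force: [0.8, 0.2, 0.2]
finger_gap: -0.001
gripper_force: 0.0
```

Request:
carry_out:
  rows:
    - [[-0.08,-0.16,0,0,0,0],[-0.08,-0.16,0,0,0,0],[-0.08,-0.16,0,0,0,0],[-0.08,-0.16,0,0,0,0],[-0.08,-0.16,0,0,0,0],[-0.08,-0.16,0,0,0,0],[-0.08,-0.16,0,0,0,0],[-0.08,-0.16,0,0,0,0]]

```text
clock: 2.4
ee_pos: [0.3456, 0.1998, 0.2316]
tcp_rot: [-0.156, 3.137, 0.001]
force: [0.9, 1.5, 0.1]
finger_gap: -0.001
gripper_force: 0.0
```

Request:
carry_out:
  rows:
    - [[-0.08,-0.16,0,0,0,0],[-0.08,-0.16,0.1,0,0,0],[-0.08,-0.16,0.1,0,0,0],[-0.08,-0.16,0.1,0,0,0],[0,0,0.1,0,0,0],[0,0,0,0,0,0],[0,0,0,0,0,0],[0,0,0,0,0,0]]

```text
clock: 3.07
ee_pos: [0.4219, 0.0813, 0.1526]
tcp_rot: [-0.161, 3.136, 0.001]
force: [0.3, -0.3, 0.2]
finger_gap: 0.004
gripper_force: 0.0
```

```bash
cat >> h.py <<'E'
def to(p,msg='',s=None):
    s=s or get_state();R=Ro.from_rotvec(s['tcp_rot']).as_matrix();d=R.T@(np.array(p)-s['ee_pos'])/.2
    print(msg,'units',d.round(3),'ee',s['ee_pos'].round(4),'yaw',round(float(np.arctan2(-R[0,1],R[1,1])),4),'tilt',R[:,2].round(3),'t',round(float(s['clock']),1))
E
python3 -c "
from h import *
to([.454,.0512,.075])
crop(get_image('top'),220,420,150,330,4,'k.png')"
```

```text
units [-0.144 -0.166  0.388] ee [0.4219 0.0813 0.1526] yaw 0.1024 tilt [ 0.001  0.    -1.   ] t 3.1
```

View pics/k.png

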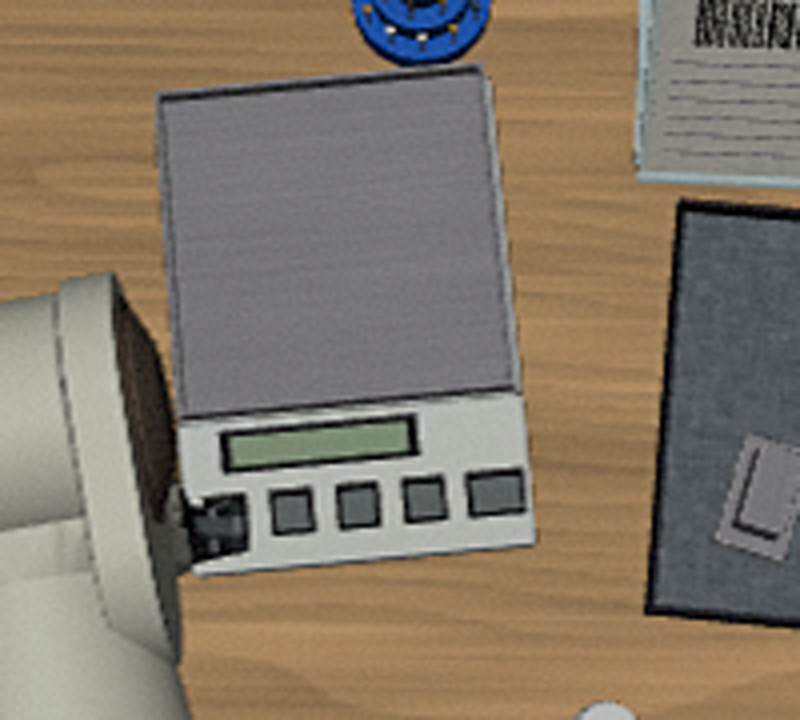

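The top picture shows the shut fingertips beside the power key at (215,528), approaching as planned. Next I'll move over the key and start down.

Request:
carry_out:
  rows:
    - [[-0.072,-0.083,0.1,0,0,0],[-0.072,-0.083,0.1,0,0,0],[0,0,0.1,0,0,0],[0,0,0.09,0,0,0],[0,0,0,0,0,0],[0,0,0,0,0,0],[0,0,0,0,0,0],[0,0,0,0,0,0]]

```text
clock: 3.78
ee_pos: [0.4548, 0.0512, 0.0752]
tcp_rot: [-0.163, 3.135, 0.0]
force: [0.6, -0.5, 0.6]
finger_gap: 0.001
gripper_force: 0.0
```

Request:
carry_out:
  rows:
    - [[0,0,0.03,0,0,0],[0,0,0.03,0,0,0],[0,0,0.03,0,0,0],[0,0,0.01,0,0,0],[0,0,0.01,0,0,0],[0,0,0,0,0,0],[0,0,0,0,0,0],[0,0,0,0,0,0]]

```text
clock: 4.45
ee_pos: [0.4538, 0.0506, 0.0514]
tcp_rot: [0.162, -3.137, -0.0]
force: [-0.6, 0.2, 2.1]
finger_gap: 0.0
gripper_force: 1.0
```

```bash
python3 -c "
from h import *
to([.454,.0512,.048]);print(get_state()['force'])"
```

```text
units [-0.001  0.003  0.017] ee [0.4538 0.0506 0.0514] yaw 0.1029 tilt [-0.  0. -1.] t 4.5
[-0.56529275  0.16369082  2.09073582]
```

Request:
carry_out:
  rows:
    - [[0,0,0.01,0,0,0],[0,0,0.01,0,0,0],[0,0,0,0,0,0],[0,0,0,0,0,0],[0,0,0,0,0,0],[0,0,0,0,0,0],[0,0,0,0,0,0],[0,0,0,0,0,0]]

```text
clock: 5.12
ee_pos: [0.4546, 0.0507, 0.0482]
tcp_rot: [-0.161, 3.135, 0.0]
force: [-0.9, 1.1, 8.6]
finger_gap: 0.002
gripper_force: 4.1
```

Request:
carry_out:
  rows:
    - [[0,0,-0.07,0,0,0],[0,0,-0.07,0,0,0],[0,0,0,0,0,0],[0,-0.1,0,0,0,0],[0,-0.1,0,0,0,0],[0,-0.1,0,0,0,0],[0,-0.1,0,0,0,0],[0,0,0,0,0,0]]

```text
clock: 5.78
ee_pos: [0.4621, -0.0313, 0.0743]
tcp_rot: [0.158, -3.137, 0.001]
force: [-0.4, -0.1, -0.0]
finger_gap: 0.004
gripper_force: 0.0
```

Request:
carry_out:
  rows:
    - [[0,0,0,0,0,0],[0,0,0.05,0,0,0],[0,0,0.05,0,0,0],[0,0,0.02,0,0,0],[0,0,0.01,0,0,0],[0,0,0.01,0,0,0],[0,0,0,0,0,0],[0,0,0,0,0,0]]

```text
clock: 6.45
ee_pos: [0.462, -0.0284, 0.0479]
tcp_rot: [-0.163, 3.137, 0.001]
force: [-4.4, 2.4, 6.9]
finger_gap: -0.002
gripper_force: 4.2
```

Request:
carry_out:
  rows:
    - [[0,0,-0.12,0,0,0],[0,0,-0.12,0,0,0],[0,0,-0.12,0,0,0],[0,0,-0.12,0,0,0],[0,0,0,0,0,0.032],[0,0,0,0,0,0.032],[0,0,0,0,0,0.032],[0,0,0,0,0,0.032]]
  hand: 0.75

```text
clock: 7.12
ee_pos: [0.4621, -0.0287, 0.1432]
tcp_rot: [-0.475, -3.105, 0.0]
force: [0.0, -0.4, -0.2]
finger_gap: 0.75
gripper_force: 0.0
```

```bash
python3 -c "
from h import *
to([.4761,-.2752,.10])"
```

```text
units [-0.435 -1.155  0.216] ee [ 0.4621 -0.0287  0.1432] yaw -0.3036 tilt [-0. -0. -1.] t 7.1
```

Request:
carry_out:
  rows:
    - [[-0.062,-0.165,0,0,0,0],[-0.062,-0.165,0,0,0,0],[-0.062,-0.165,0,0,0,0],[-0.062,-0.165,0,0,0,0],[-0.062,-0.165,0,0,0,0],[-0.062,-0.165,0,0,0,0],[-0.062,-0.165,0,0,0,0],[0,0,0,0,0,0]]

```text
clock: 7.78
ee_pos: [0.4768, -0.2798, 0.1423]
tcp_rot: [-0.473, -3.105, 0.002]
force: [0.4, 0.0, 0.1]
finger_gap: 0.753
gripper_force: 0.0
```

Request:
carry_out:
  rows:
    - [[0,0,0.1,0,0,0],[0,0,0.1,0,0,0],[0,0,0,0,0,0],[0,0,0,0,0,0],[0,0,0,0,0,0],[0,0,0,0,0,0],[0,0,0,0,0,0],[0,0,0,0,0,0]]

```text
clock: 8.45
ee_pos: [0.4774, -0.2753, 0.1042]
tcp_rot: [0.468, 3.105, -0.001]
force: [0.5, -0.2, 0.2]
finger_gap: 0.748
gripper_force: 0.0
```

```bash
python3 -c "
from h import *
to([.4761,-.2752,.021])
crop(get_image('scene'),215,365,150,260,5,'b.png')"
```

```text
units [ 0.007 -0.001  0.416] ee [ 0.4774 -0.2753  0.1042] yaw -0.2989 tilt [ 0.001 -0.001 -1.   ] t 8.4
```

View pics/b.png

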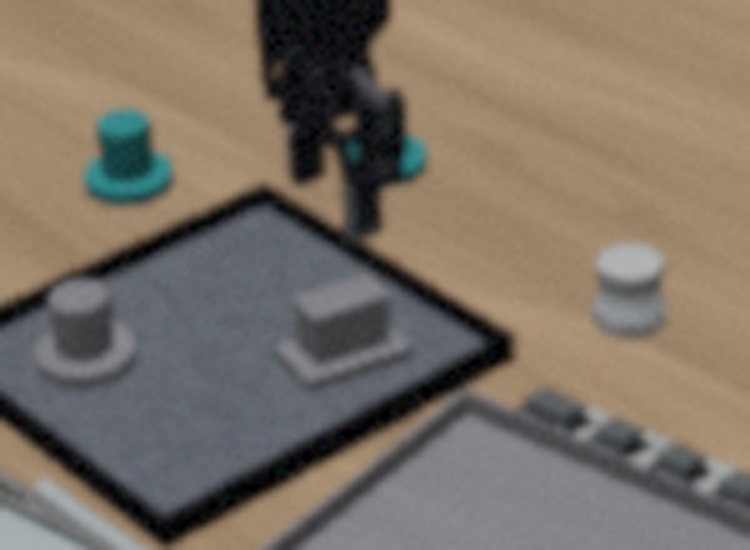

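The fingers at (340,190) hang above the block at (345,320), with the round insert at (85,330) undisturbed. Next: descend, grip and lift.

Request:
carry_out:
  rows:
    - [[0,0,0.1,0,0,0],[0,0,0.1,0,0,0],[0,0,0.1,0,0,0],[0,0,0.08,0,0,0],[0,0,0.03,0,0,0],[0,0,0,0,0,0],[0,0,0,0,0,0],[0,0,0,0,0,0]]

```text
clock: 9.17
ee_pos: [0.4777, -0.2757, 0.0227]
tcp_rot: [0.468, 3.105, -0.001]
force: [0.5, 0.6, 1.3]
finger_gap: 0.746
gripper_force: 0.0
```

Request:
carry_out:
  rows:
    - [[0,0,0,0,0,0],[0,0,0,0,0,0],[0,0,0,0,0,0],[0,0,0,0,0,0],[0,0,0,0,0,0],[0,0,0,0,0,0],[0,0,0,0,0,0],[0,0,0,0,0,0]]
  hand: 0
  force: 50

```text
clock: 9.83
ee_pos: [0.4774, -0.2754, 0.0221]
tcp_rot: [0.468, 3.105, -0.0]
force: [-0.2, 1.3, 5.6]
finger_gap: 0.319
gripper_force: 51.2
```

Request:
carry_out:
  rows:
    - [[0,0,-0.05,0,0,0],[0,0,-0.1,0,0,0],[0,0,-0.15,0,0,0],[0,0,-0.15,0,0,0],[0,0,-0.15,0,0,0],[0,0,-0.1,0,0,0],[0,0,0,0,0,0],[0,0,0,0,0,0]]

```text
clock: 10.5
ee_pos: [0.4772, -0.2755, 0.1617]
tcp_rot: [0.468, 3.106, -0.001]
force: [0.7, -0.4, -4.4]
finger_gap: 0.316
gripper_force: 50.2
```

```bash
python3 -c "
from h import *
s=get_state();print(s['force'],s['finger_gap'],s['gripper_force'])
c,q=np.cos(.102),np.sin(.102)
P=lambda x,y:np.array([.616+c*x-q*y,-.0126+q*x+c*y])
print(P(-.05,0),P(.045,0))
to([*P(-.05,0),.16])"
```

```text
[ 0.674205   -0.42542089 -4.39175892] 0.3161484650359932 50.167858600616455
[ 0.56625987 -0.01769116] [ 0.66076611 -0.00801795]
 units [-0.045  1.363  0.008] ee [ 0.4772 -0.2755  0.1617] yaw -0.2992 tilt [ 0.001 -0.001 -1.   ] t 10.5
```

Request:
carry_out:
  rows:
    - [[0,0,0,0,0,-0.032],[0,0,0,0,0,-0.032],[0,0,0,0,0,-0.032],[0,0,0,0,0,-0.032],[0,0,0,0,0,0],[0,0,0,0,0,0],[-0.03,0.06,0,0,0,0],[-0.06,0.13,0,0,0,0]]

```text
clock: 11.17
ee_pos: [0.4904, -0.2366, 0.1602]
tcp_rot: [0.152, -3.136, 0.0]
force: [0.7, 0.2, -4.7]
finger_gap: 0.32
gripper_force: 50.2
```

Request:
carry_out:
  rows:
    - [[-0.08,0.17,0,0,0,0],[-0.08,0.17,0,0,0,0],[-0.08,0.17,0,0,0,0],[-0.08,0.17,0,0,0,0],[-0.08,0.17,0,0,0,0],[-0.05,0.1,0,0,0,0],[-0.03,0.06,0,0,0,0],[0,0,0,0,0,0]]

```text
clock: 11.83
ee_pos: [0.5661, -0.022, 0.1605]
tcp_rot: [0.163, -3.136, -0.001]
force: [-0.3, -0.7, -4.2]
finger_gap: 0.32
gripper_force: 50.4
```

```bash
python3 -c "
from h import *
to([.5663,-.0177,.0905])"
```

```text
units [-0.004  0.021  0.35 ] ee [ 0.5661 -0.022   0.1605] yaw 0.104 tilt [-0.001  0.001 -1.   ] t 11.8
```

Request:
carry_out:
  rows:
    - [[0,0,0.1,0,0,0],[0,0,0.1,0,0,0],[0,0,0.08,0,0,0],[0,0,0.03,0,0,0],[0,0,0.02,0,0,0],[0,0,0.015,0,0,0],[0,0,0,0,0,0],[0,0,0,0,0,0]]

```text
clock: 12.5
ee_pos: [0.5661, -0.0251, 0.0932]
tcp_rot: [-0.161, 3.136, -0.0]
force: [1.0, -0.5, -3.7]
finger_gap: 0.319
gripper_force: 50.2
```

Request:
carry_out:
  rows:
    - [[0,0,0.005,0,0,0],[0,0,0,0,0,0],[0,0,0,0,0,0],[0,0,0,0,0,0],[0,0,0,0,0,0],[0,0,0,0,0,0],[0,0,0,0,0,0],[0,0,0,0,0,0]]

```text
clock: 13.17
ee_pos: [0.5657, -0.0249, 0.0913]
tcp_rot: [0.162, -3.137, 0.0]
force: [-0.5, 0.4, -4.2]
finger_gap: 0.321
gripper_force: 50.2
```

Request:
carry_out:
  rows:
    - [[0,0,0.005,0,0,0],[0,0,0.005,0,0,0],[0,0,0,0,0,0],[0,0,0,0,0,0],[0,0,0,0,0,0],[0,0,0,0,0,0],[0,0,0,0,0,0],[0,0,0,0,0,0]]

```text
clock: 13.83
ee_pos: [0.5657, -0.0248, 0.0892]
tcp_rot: [0.162, -3.137, -0.0]
force: [0.6, -0.8, -4.4]
finger_gap: 0.318
gripper_force: 50.4
```

Request:
carry_out:
  rows:
    - [[0,0,0,0,0,0],[0,0,0,0,0,0],[0,0,0,0,0,0],[0,0,0,0,0,0],[0,0,0,0,0,0],[0,0,0,0,0,0],[0,0,0,0,0,0],[0,0,0,0,0,0]]
  hand: 0.65

```text
clock: 14.5
ee_pos: [0.5658, -0.0248, 0.0893]
tcp_rot: [-0.162, 3.137, -0.0]
force: [0.3, 0.3, -0.0]
finger_gap: 0.654
gripper_force: 0.0
```

Request:
carry_out:
  rows:
    - [[0,0,-0.05,0,0,0],[0,0,-0.1,0,0,0],[0,0,-0.1,0,0,0],[0,0,-0.1,0,0,0],[0,0,-0.05,0,0,0],[0,0,0,0,0,0],[0,0,0,0,0,0],[0,0,0,0,0,0]]

```text
clock: 15.17
ee_pos: [0.5654, -0.0249, 0.1681]
tcp_rot: [0.161, -3.136, -0.0]
force: [0.4, 0.5, -0.4]
finger_gap: 0.648
gripper_force: 0.0
```

```bash
python3 -c "
from h import *
to([.5787,-.389,.16])"
```

```text
units [ 0.121 -1.818  0.04 ] ee [ 0.5654 -0.0249  0.1681] yaw 0.1029 tilt [-0.001  0.    -1.   ] t 15.2
```

Request:
carry_out:
  rows:
    - [[0.01,-0.1,0,0,0,0],[0.01,-0.18,0,0,0,0],[0.01,-0.18,0,0,0,0],[0.01,-0.18,0,0,0,0],[0.01,-0.18,0,0,0,0],[0.01,-0.18,0,0,0,0],[0.01,-0.18,0,0,0,0],[0.01,-0.18,0,0,0,0]]
  hand: 0.75

```text
clock: 15.83
ee_pos: [0.5771, -0.2986, 0.1676]
tcp_rot: [0.161, -3.136, -0.002]
force: [0.9, -0.1, -0.1]
finger_gap: 0.75
gripper_force: 0.0
```

Request:
carry_out:
  rows:
    - [[0.01,-0.16,0,0,0,0],[0.01,-0.16,0,0,0,0],[0.01,-0.1,0,0,0,0],[0.01,-0.038,0.1,0,0,0],[0,0,0.1,0,0,0],[0,0,0.1,0,0,0],[0,0,0,0,0,0],[0,0,0,0,0,0]]

```text
clock: 16.5
ee_pos: [0.5782, -0.3883, 0.1071]
tcp_rot: [0.161, -3.134, -0.004]
force: [-0.5, 0.3, 0.5]
finger_gap: 0.751
gripper_force: 0.0
```

```bash
python3 -c "
from h import *
to([.5787,-.389,.022])
crop(get_image('scene'),195,345,160,310,4,'r.png')"
```

```text
units [-0.004 -0.005  0.426] ee [ 0.5782 -0.3883  0.1071] yaw 0.1029 tilt [-0.003  0.002 -1.   ] t 16.5
```

View pics/r.png

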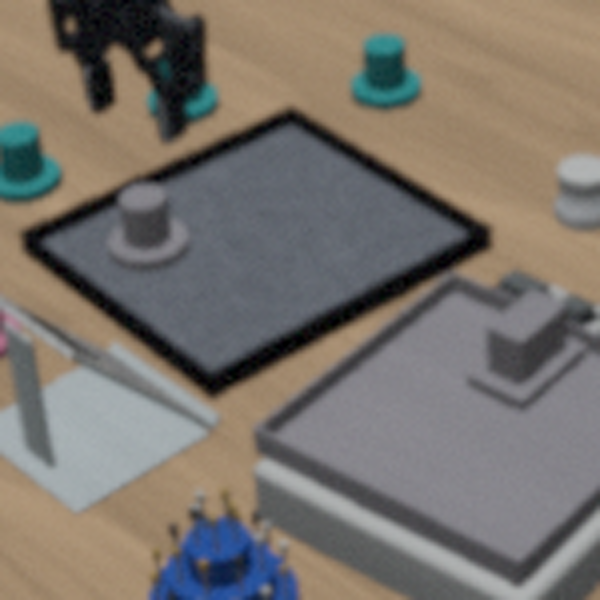

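The block stands upright on the pan at (530,345), and the fingers hang over the round insert at (148,225).

Request:
carry_out:
  rows:
    - [[0,0,0.1,0,0,0],[0,0,0.1,0,0,0],[0,0,0.1,0,0,0],[0,0,0.09,0,0,0],[0,0,0.035,0,0,0],[0,0,0,0,0,0],[0,0,0,0,0,0],[0,0,0,0,0,0]]

```text
clock: 17.22
ee_pos: [0.5801, -0.3895, 0.0264]
tcp_rot: [-0.162, 3.135, -0.003]
force: [1.3, 0.5, -0.9]
finger_gap: 0.75
gripper_force: 0.0
```

Request:
carry_out:
  rows:
    - [[0,0,0,0,0,0],[0,0,0,0,0,0],[0,0,0,0,0,0],[0,0,0,0,0,0],[0,0,0,0,0,0],[0,0,0,0,0,0],[0,0,0,0,0,0],[0,0,0,0,0,0]]
  hand: 0
  force: 50

```text
clock: 17.88
ee_pos: [0.5798, -0.3892, 0.0257]
tcp_rot: [-0.162, 3.136, -0.001]
force: [-0.1, 1.3, 5.8]
finger_gap: 0.401
gripper_force: 50.2
```

Request:
carry_out:
  rows:
    - [[0,0,-0.05,0,0,0],[0,0,-0.1,0,0,0],[0,0,-0.15,0,0,0],[0,0,-0.15,0,0,0],[0,0,-0.15,0,0,0],[0,0,-0.1,0,0,0],[0,0,-0.03,0,0,0],[0,0,0,0,0,0]]

```text
clock: 18.55
ee_pos: [0.5797, -0.3894, 0.1721]
tcp_rot: [-0.161, 3.135, -0.003]
force: [0.8, 0.7, -4.7]
finger_gap: 0.406
gripper_force: 50.5
```

```bash
python3 -c "
from h import *
to([.6608,-.01,.16])"
```

```text
units [-0.598  1.845  0.059] ee [ 0.5797 -0.3894  0.1721] yaw 0.1029 tilt [ 0.002 -0.002 -1.   ] t 18.6
```

Request:
carry_out:
  rows:
    - [[-0.02,0.06,0,0,0,0],[-0.04,0.13,0,0,0,0],[-0.055,0.17,0,0,0,0],[-0.055,0.17,0,0,0,0],[-0.055,0.17,0,0,0,0],[-0.055,0.17,0,0,0,0],[-0.055,0.17,0,0,0,0],[-0.055,0.17,0,0,0,0]]

```text
clock: 19.22
ee_pos: [0.631, -0.1378, 0.1677]
tcp_rot: [0.162, -3.134, -0.002]
force: [0.8, -1.2, -2.8]
finger_gap: 0.406
gripper_force: 50.7
```

Request:
carry_out:
  rows:
    - [[-0.055,0.17,0,0,0,0],[-0.055,0.17,0,0,0,0],[-0.055,0.17,0,0,0,0],[-0.03,0.08,0,0,0,0],[-0.015,0.035,0,0,0,0],[0,0,0,0,0,0],[0,0,0,0,0,0],[0,0,0,0,0,0]]

```text
clock: 19.88
ee_pos: [0.6604, -0.0127, 0.1695]
tcp_rot: [0.16, -3.136, 0.0]
force: [0.5, -0.3, -4.4]
finger_gap: 0.405
gripper_force: 50.8
```

```bash
python3 -c "
from h import *
to([.6608,-.01,.0925])"
```

```text
units [-0.004  0.013  0.385] ee [ 0.6604 -0.0127  0.1695] yaw 0.1019 tilt [-0.001 -0.    -1.   ] t 19.9
```

Request:
carry_out:
  rows:
    - [[0,0,0.1,0,0,0],[0,0,0.1,0,0,0],[0,0,0.1,0,0,0],[0,0,0.045,0,0,0],[0,0,0.02,0,0,0],[0,0,0.015,0,0,0],[0,0,0,0,0,0],[0,0,0,0,0,0]]

```text
clock: 20.55
ee_pos: [0.6613, -0.0119, 0.0955]
tcp_rot: [-0.161, 3.136, -0.0]
force: [0.1, 0.1, -4.1]
finger_gap: 0.406
gripper_force: 50.8
```

Request:
carry_out:
  rows:
    - [[0,0,0,0,0,0],[0,0,0,0,0,0],[0,0,0,0,0,0],[0,0,0,0,0,0],[0,0,0,0,0,0],[0,0,0,0,0,0],[0,0,0,0,0,0],[0,0,0,0,0,0]]

```text
clock: 21.22
ee_pos: [0.6609, -0.0116, 0.0943]
tcp_rot: [0.162, -3.137, 0.0]
force: [0.8, 0.1, -4.3]
finger_gap: 0.406
gripper_force: 50.8
```

Down 1.5 mm, release, lift.

Request:
carry_out:
  rows:
    - [[0,0,0.008,0,0,0],[0,0,0,0,0,0],[0,0,0,0,0,0],[0,0,0,0,0,0],[0,0,0,0,0,0],[0,0,0,0,0,0],[0,0,0,0,0,0],[0,0,0,0,0,0]]

```text
clock: 21.88
ee_pos: [0.6609, -0.0116, 0.0927]
tcp_rot: [-0.162, 3.137, 0.0]
force: [0.7, -0.0, -2.5]
finger_gap: 0.404
gripper_force: 51.0
```

Request:
carry_out:
  rows:
    - [[0,0,0,0,0,0],[0,0,0,0,0,0],[0,0,0,0,0,0],[0,0,0,0,0,0],[0,0,0,0,0,0],[0,0,0,0,0,0],[0,0,0,0,0,0],[0,0,0,0,0,0]]
  hand: 0.7

```text
clock: 22.55
ee_pos: [0.6609, -0.0116, 0.0927]
tcp_rot: [-0.162, 3.137, -0.0]
force: [0.3, 0.1, -0.2]
finger_gap: 0.704
gripper_force: 0.0
```

Request:
carry_out:
  rows:
    - [[0,0,-0.05,0,0,0],[0,0,-0.1,0,0,0],[0,0,-0.15,0,0,0],[0,0,-0.15,0,0,0],[0,0,-0.1,0,0,0],[0,0,0,0,0,0],[0,0,0,0,0,0],[0,0,0,0,0,0]]

```text
clock: 23.22
ee_pos: [0.6608, -0.0116, 0.2023]
tcp_rot: [0.162, -3.137, -0.0]
force: [-0.3, 0.1, -0.8]
finger_gap: 0.7
gripper_force: 0.0
```

```bash
cat > ov.py <<'E'
from h import *
import sys
x,y,w=map(float,sys.argv[1:4])
M=Ro.from_euler('ZY',[w,np.radians(20)]).as_matrix()
def box(img,i,x0,y0,f,a,b,hy,hz,col):
    c=[[X,Y,Z] for X in(a,b) for Y in(-hy,hy) for Z in(-hz,hz)]
    p=[(proj(i,M@np.array(q)+[x,y,.075])-[x0,y0]+.5)*f-.5 for q in c]
    for m in range(8):
        for n in range(m):
            if bin(m^n).count('1')==1: cv2.line(img,tuple(int(v*16) for v in p[m]),tuple(int(v*16) for v in p[n]),col,1,cv2.LINE_AA,4)
out=[]
for n,x0,y0 in(("top",140,205),("scene",400,260)):
    i=get_image(n);im=cv2.resize(i["frame"][y0:y0+100,x0:x0+90,::-1],None,fx=4.4,fy=5.9) if 0 else cv2.resize(i["frame"][y0:y0+110,x0:x0+78 if n=="top" else x0+90,::-1],None,fx=4.7,fy=4.7,interpolation=cv2.INTER_CUBIC)
    box(im,i,x0,y0,4.7,-.08,.035,.018,.016,(0,255,255));box(im,i,x0,y0,4.7,.035,.085,.028,.019,(0,0,255));out.append(im)
cv2.imwrite("pics/ov.png",np.hstack(out));print(np.hstack(out).shape)
E
python3 ov.py .511 .300 -.22
```

```text
(517, 790, 3)
```

View pics/ov.png

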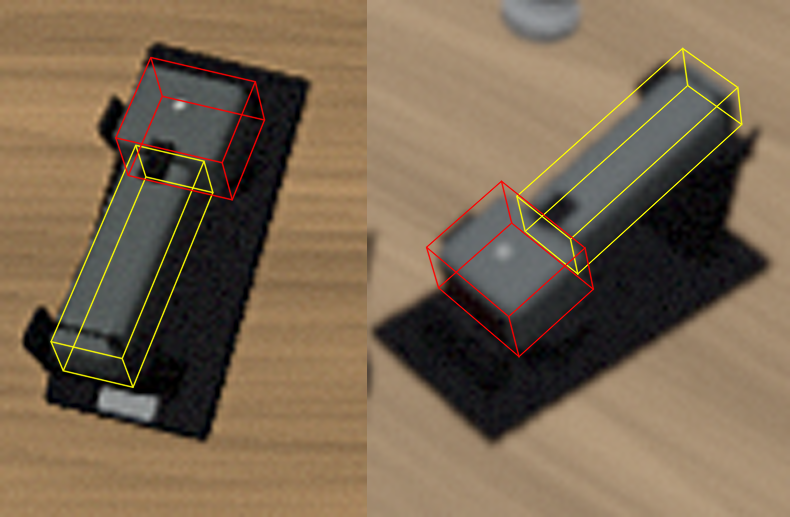

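The overlay matches the scanner within 2–3 mm: head near (185,125) and tail (95,350) in the left view, with the true pose about 3 mm nearer the robot. I'll turn the tool to the grasp orientation.

Request:
carry_out:
  rows:
    - [[0.15,0,0,0,0,0],[0.15,0,0,0,0,0.0255],[0.15,0,0,0,0,0.0255],[0.15,0,0,0,0,0.0255],[0,0,0,0,0,0.0255],[0,0,0,0,0.037,0],[0,0,0,0,0.037,0],[0,0,0,0,0.037,0]]
  hand: 0.85

```text
clock: 23.98
ee_pos: [0.5402, -0.0165, 0.204]
tcp_rot: [-0.303, -2.775, -0.055]
force: [0.5, -0.2, -0.7]
finger_gap: 0.848
gripper_force: 0.0
```

```bash
python3 -c "
from h import *
to([.535,.293,.171]);to([.5018,.3004,.0574])"
```

```text
units [0.28  1.506 0.28 ] ee [ 0.5402 -0.0165  0.204 ] yaw -0.2175 tilt [-0.337  0.075 -0.939] t 24.0
 units [0.244 1.506 0.872] ee [ 0.5402 -0.0165  0.204 ] yaw -0.2175 tilt [-0.337  0.075 -0.939] t 24.0
```

Request:
carry_out:
  rows:
    - [[0.025,0.1,0,0,0,0],[0.025,0.15,0,0,0,0],[0.025,0.18,0,0,0,0],[0.025,0.18,0,0,0,0],[0.025,0.18,0,0,0,0],[0.025,0.18,0,0,0,0],[0.025,0.18,0,0,0,0],[0.025,0.18,0,0,0,0]]

```text
clock: 24.65
ee_pos: [0.5615, 0.2528, 0.2155]
tcp_rot: [-0.303, -2.776, -0.052]
force: [0.7, -0.1, -0.3]
finger_gap: 0.853
gripper_force: 0.0
```

Request:
carry_out:
  rows:
    - [[0.025,0.1,0.05,0,0,0],[0.02,0.05,0.1,0,0,0],[0,0.03,0.1,0,0,0],[0,0,0,0,0,0],[0,0,0,0,0,0],[0,0,0,0,0,0],[0,0,0,0,0,0],[0,0,0,0,0,0]]

```text
clock: 25.32
ee_pos: [0.5455, 0.2911, 0.1735]
tcp_rot: [-0.305, -2.779, -0.055]
force: [-1.5, 0.1, -0.3]
finger_gap: 0.853
gripper_force: 0.0
```

```bash
python3 -c "
from h import *
to([.5018,.3004,.0574])
i=get_image('scene');j=get_image('top')
a=i['frame'][240:350,400:500];b=j['frame'][200:310,135:235]
cv2.imwrite('pics/g.png',cv2.resize(np.hstack([a,b])[:,:,::-1],None,fx=4,fy=4,interpolation=2))"
```

```text
units [ 0.013 -0.003  0.622] ee [0.5455 0.2911 0.1735] yaw -0.2187 tilt [-0.332  0.075 -0.94 ] t 25.3
```

View pics/g.png

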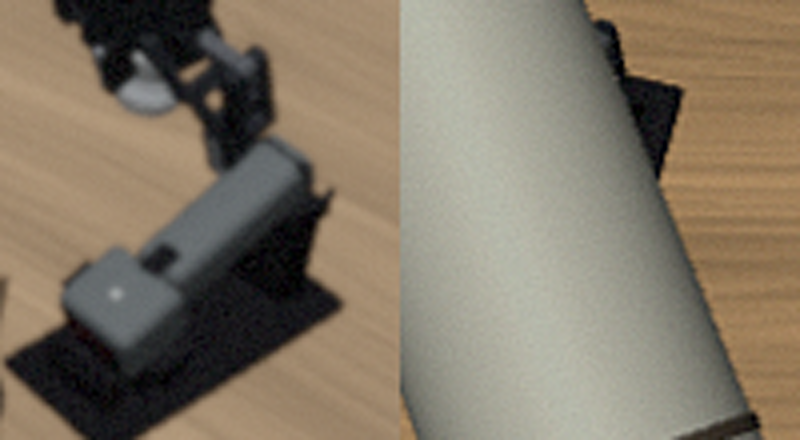

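The scene half shows the fingers at (230,110) above the scanner's grip at (225,200). The top half is blocked by the arm. Next: descend and close.

Request:
carry_out:
  rows:
    - [[0.013,0,0.13,0,0,0],[0,0,0.13,0,0,0],[0,0,0.13,0,0,0],[0,0,0.1,0,0,0],[0,0,0.06,0,0,0],[0,0,0.04,0,0,0],[0,0,0.03,0,0,0],[0,0,0,0,0,0]]

```text
clock: 26.08
ee_pos: [0.5008, 0.3013, 0.0563]
tcp_rot: [-0.303, -2.777, -0.053]
force: [0.4, -0.5, 0.5]
finger_gap: 0.849
gripper_force: 0.0
```

Request:
carry_out:
  rows:
    - [[0,0,0,0,0,0],[0,0,0,0,0,0],[0,0,0,0,0,0],[0,0,0,0,0,0],[0,0,0,0,0,0],[0,0,0,0,0,0],[0,0,0,0,0,0],[0,0,0,0,0,0]]

```text
clock: 26.75
ee_pos: [0.5011, 0.3014, 0.0568]
tcp_rot: [-0.303, -2.778, -0.053]
force: [0.0, 0.7, 0.9]
finger_gap: 0.851
gripper_force: 0.0
```

Request:
carry_out:
  rows:
    - [[0,0,0,0,0,0],[0,0,0,0,0,0],[0,0,0,0,0,0],[0,0,0,0,0,0],[0,0,0,0,0,0],[0,0,0,0,0,0],[0,0,0,0,0,0],[0,0,0,0,0,0]]
  hand: 0
  force: 35

```text
clock: 27.42
ee_pos: [0.5013, 0.3016, 0.057]
tcp_rot: [-0.303, -2.778, -0.054]
force: [2.4, 1.6, 1.5]
finger_gap: 0.411
gripper_force: 36.0
```

```bash
python3 -c "
from h import *
to([.5018,.3004,.0574]);s=get_state();print(s['force'],s['ft_torque'],s['finger_gap'],s['joint_positions'])"
```

```text
units [-0.003 -0.005 -0.003] ee [0.5013 0.3016 0.057 ] yaw -0.2176 tilt [-0.333  0.074 -0.94 ] t 27.4
[2.36885148 1.57611226 1.47307959] [ 0.31417626 -0.50629191 -0.22283399] 0.41109937568323585 [0.43966258 0.45317706 0.24068673 1.63788752 0.21043627 0.62749988]
```

Request:
carry_out:
  rows:
    - [[0,0,-0.04,0,0,0],[0,0,-0.08,0,0,0],[0,0,-0.12,0,0,0],[0,0,-0.16,0,0,0],[0,0,-0.16,0,0,0],[0,0,-0.16,0,0,0],[0,0,-0.16,0,0,0],[0,0,-0.12,0,0,0]]

```text
clock: 28.08
ee_pos: [0.5679, 0.286, 0.2474]
tcp_rot: [-0.304, -2.779, -0.054]
force: [1.7, -0.2, -1.5]
finger_gap: 0.418
gripper_force: 35.5
```

```bash
cat >> h.py <<'E'
def scanR(yaw,down): # tool rotation when scanner has yaw, nose down (deg)
    return Ro.from_euler('ZY',[yaw,np.radians(down)]).as_matrix()@np.diag([-1.,1,-1])
def turn(Rt):
    s=get_state();R=Ro.from_rotvec(s['tcp_rot']).as_matrix();print('turn units',(Ro.from_matrix(R.T@Rt).as_rotvec()/np.pi).round(4))
E
python3 -c "
from h import *
s=get_state();print(s['force'],s['finger_gap'],s['gripper_force'])
turn(scanR(-.035,30));turn(scanR(-.2176,20));to([.57,-.254,.25])"
```

```text
[ 1.67502242 -0.17329446 -1.46800612] 0.4175762497307805 35.529853105545044
turn units [ 0.0246  0.0558 -0.0527]
turn units [0.0001 0.0004 0.    ]
 units [-0.553 -2.634 -0.215] ee [0.5679 0.286  0.2474] yaw -0.2177 tilt [-0.333  0.074 -0.94 ] t 28.1
```

Request:
carry_out:
  rows:
    - [[0,0,-0.06,0,0,0],[0,0,-0.06,0,0,0],[0,0,0,0.006,0.014,-0.013],[0,0,0,0.006,0.014,-0.013],[0,0,0,0.006,0.014,-0.013],[0,0,0,0.006,0.014,-0.013],[0,0,0,0,0,0],[0,0,0,0,0,0]]

```text
clock: 28.75
ee_pos: [0.5479, 0.2769, 0.2383]
tcp_rot: [-0.058, -2.652, -0.037]
force: [0.5, 0.7, -1.5]
finger_gap: 0.419
gripper_force: 38.1
```

```bash
python3 -c "
from h import *
turn(scanR(-.035,30));to([.57,-.254,.25])"
```

```text
turn units [ 0.0063  0.0109 -0.0012]
 units [-0.163 -2.645 -0.2  ] ee [0.5479 0.2769 0.2383] yaw -0.0478 tilt [-0.469  0.036 -0.882] t 28.8
```

Request:
carry_out:
  rows:
    - [[0,-0.05,0,0,-0.007,-0.001],[0,-0.1,0,0,-0.007,-0.001],[0,-0.17,-0.01,0,0,0],[0,-0.17,-0.01,0,0,0],[0,-0.17,-0.01,0,0,0],[0,-0.17,-0.01,0,0,0],[0,-0.17,-0.01,0,0,0],[0,-0.17,-0.01,0,0,0]]

```text
clock: 29.42
ee_pos: [0.5434, 0.0412, 0.2468]
tcp_rot: [-0.051, -2.7, -0.039]
force: [0.9, 0.0, -1.7]
finger_gap: 0.418
gripper_force: 38.3
```

```bash
python3 -c "
from h import *
turn(scanR(-.035,25));to([.563,-.2535,.22])"
```

```text
turn units [ 0.0066 -0.0014  0.0005]
 units [-0.19  -1.47   0.027] ee [0.5434 0.0412 0.2468] yaw -0.0424 tilt [-0.426  0.036 -0.904] t 29.4
```

Request:
carry_out:
  rows:
    - [[-0.02,-0.17,0,0.006,0,0],[-0.02,-0.17,0,0,0,0],[-0.02,-0.17,0,0,0,0],[-0.02,-0.17,0,0,0,0],[-0.02,-0.17,0,0,0,0],[-0.02,-0.17,0,0,0,0],[-0.02,-0.17,0,0,0,0],[-0.02,-0.12,0,0,0,0]]

```text
clock: 30.08
ee_pos: [0.5631, -0.2229, 0.2313]
tcp_rot: [-0.048, -2.7, -0.012]
force: [0.1, -0.0, -2.4]
finger_gap: 0.421
gripper_force: 38.2
```

Request:
carry_out:
  rows:
    - [[-0.02,-0.07,0,0,0,0],[0,-0.03,0,0,0,0],[0,0,0,0,0,0],[0,0,0,0,0,0],[0,0,0,0,0,0],[0,0,0,0,0,0],[0,0,0,0,0,0],[0,0,0,0,0,0]]

```text
clock: 30.75
ee_pos: [0.5664, -0.2393, 0.2286]
tcp_rot: [-0.042, -2.698, -0.013]
force: [-0.9, 0.1, -1.4]
finger_gap: 0.417
gripper_force: 38.3
```

```bash
cat > aim.py <<'E'
from h import *
s=get_state();R=Ro.from_rotvec(s['tcp_rot']).as_matrix();Rs=R@np.diag([-1.,1,-1]);O=s['ee_pos']-.0187*R[:,2]
b=np.array([.752,-.26,.09]);n=np.array([-.766,.027,.643]);p=Rs.T@(b-O);print('bc in scanner',p.round(4),'angle',np.degrees(np.arccos(-Rs[:,0]@n)).round(1),'v',np.abs(s['joint_velocities']).max())
print('shift units', np.array([-(p[0]-.2),p[1],-p[2]])/.2)
E
python3 aim.py; python3 -c "
from h import *
turn(scanR(-.035,25));to([.563,-.2535,.1576])"
```

```text
bc in scanner [ 0.2276 -0.0152 -0.064 ] angle 14.5 v 0.004832920262693572
shift units [-0.1380252  -0.07591292  0.32013749]
turn units [ 0.0004 -0.0023  0.0012]
 units [-0.139 -0.073  0.327] ee [ 0.5664 -0.2393  0.2286] yaw -0.032 tilt [-0.429  0.016 -0.903] t 30.8
```

Request:
carry_out:
  rows:
    - [[0,0,0.08,0,0,0],[0,0,0.08,0,0,0],[0,-0.035,0.08,0,0,0],[-0.07,-0.04,0.08,0,0,0],[-0.07,0,0,0,0,0],[0,0,0,0,0,0],[0,0,0,0,0,0],[0,0,0,0,0,0]]

```text
clock: 31.42
ee_pos: [0.5636, -0.2544, 0.159]
tcp_rot: [-0.043, -2.698, -0.014]
force: [-0.2, 0.2, -2.0]
finger_gap: 0.418
gripper_force: 38.2
```

Request:
carry_out:
  rows:
    - [[0,0,0,0,0,0],[0,0,0,0,0,0],[0,0,0,0,0,0],[0,0,0,0,0,0],[0,0,0,0,0,0],[0,0,0,0,0,0],[0,0,0,0,0,0],[0,0,0,0,0,0]]

```text
clock: 32.08
ee_pos: [0.5636, -0.2547, 0.1583]
tcp_rot: [-0.044, -2.697, -0.014]
force: [-0.1, -0.7, -2.4]
finger_gap: 0.415
gripper_force: 38.2
```

```bash
python3 aim.py; python3 -c "
from h import *
i=get_image('scene');crop(i,170,370,120,290,3.5,'sc.png')"
```

```text
bc in scanner [0.1995 0.0007 0.0005] angle 14.5 v 0.0013910988057131892
shift units [ 0.00241096  0.00368702 -0.00260332]
```

View pics/sc.png

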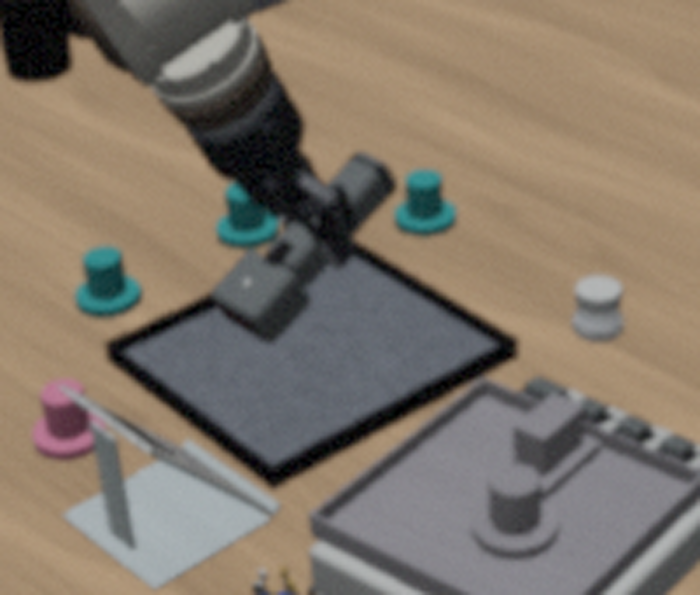

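The scanner is held and aimed at the card, with its head at (262,290), and both inserts are upright on the pan at (548,440) and (515,505). I'll hold it there, then check the grip using the dot on the head.

Request:
carry_out:
  rows:
    - [[0,0,0,0,0,0],[0,0,0,0,0,0],[0,0,0,0,0,0],[0,0,0,0,0,0],[0,0,0,0,0,0],[0,0,0,0,0,0],[0,0,0,0,0,0],[0,0,0,0,0,0]]

```text
clock: 32.8
ee_pos: [0.5636, -0.2547, 0.1584]
tcp_rot: [-0.043, -2.697, -0.014]
force: [0.6, -0.1, -2.6]
finger_gap: 0.417
gripper_force: 38.2
```

Request:
carry_out:
  rows:
    - [[0,0,0,0,0,0],[0,0,0,0,0,0],[0,0,0,0,0,0],[0,0,0,0,0,0],[0,0,0,0,0,0],[0,0,0,0,0,0],[0,0,0,0,0,0],[0,0,0,0,0,0]]

```text
clock: 33.47
ee_pos: [0.5637, -0.2547, 0.1584]
tcp_rot: [-0.044, -2.698, -0.014]
force: [0.4, 0.8, -1.4]
finger_gap: 0.42
gripper_force: 38.2
```

Request:
carry_out:
  rows:
    - [[0,0,0,0,0,0],[0,0,0,0,0,0],[0,0,0,0,0,0],[0,0,0,0,0,0],[0,0,0,0,0,0],[0,0,0,0,0,0],[0,0,0,0,0,0],[0,0,0,0,0,0]]

```text
clock: 34.13
ee_pos: [0.5637, -0.2547, 0.1584]
tcp_rot: [-0.044, -2.698, -0.014]
force: [0.4, 0.4, -1.3]
finger_gap: 0.415
gripper_force: 38.2
```

```bash
python3 -c "
from h import *
from scipy.optimize import least_squares
j=get_image('scene');i=get_image('top')
A=Ro.from_euler('ZY',[-.2176,np.radians(20)]).as_matrix()
s=get_state();R=Ro.from_rotvec(s['tcp_rot']).as_matrix();Rs=R@np.diag([-1.,1,-1]);O=s['ee_pos']-.0187*R[:,2]
# dot in cradle: scene + top
O0=np.array([.5013,.3016,.057])-.0187*(A@[0,0,-1.])
r=least_squares(lambda X:np.r_[proj(j,X)-[428.5,312.9],proj(i,X)-[140+179/4.7-.4,205+105/4.7-.4]],[.57,.29,.06]);d=A.T@(r.x-O0)
print('dot in scanner frame',d.round(4),r.fun.round(1),O0);print('now predicted',proj(j,O+Rs@d),'seen (240.2,200.5)')
"
```

```text
dot in scanner frame [0.0647 0.0029 0.0224] [ 0.6  0.   0.5 -0.3] [0.50754495 0.30021924 0.07457225]
now predicted [241.68953266 200.45153482] seen (240.2,200.5)
```

Request:
carry_out:
  rows:
    - [[0.02,0,-0.1,0,0,0],[0.03,0,-0.1,0,0,0],[0.03,0,-0.1,0,0,0],[0.02,0.05,-0.1,0,0,0],[0.02,0.1,0,0,0,0],[0,0.16,0,0,0,0],[0,0.16,0,0,0,0],[0,0.16,0,0,0,0]]

```text
clock: 34.9
ee_pos: [0.5754, -0.127, 0.2364]
tcp_rot: [-0.044, -2.704, -0.011]
force: [0.3, -0.1, -2.0]
finger_gap: 0.416
gripper_force: 38.3
```

Request:
carry_out:
  rows:
    - [[0,0.16,0,0,0,0],[0,0.16,0,0,0,0],[0,0.16,0,0,0,0],[0,0.16,0,0,0,0],[0,0.16,0,0,0,0],[0,0.16,0,0,0,0],[0,0.16,0,0,0,0],[0,0.16,0,0,0,0]]

```text
clock: 35.57
ee_pos: [0.5835, 0.1294, 0.2368]
tcp_rot: [-0.043, -2.704, -0.011]
force: [0.2, -0.3, -1.7]
finger_gap: 0.413
gripper_force: 38.3
```

```bash
python3 -c "
from h import *
turn(scanR(-.2176,20));to([.54,.2931,.17])"
```

```text
turn units [-0.0224 -0.028   0.0547]
 units [0.079 0.811 0.406] ee [0.5835 0.1294 0.2368] yaw -0.0319 tilt [-0.423  0.014 -0.906] t 35.6
```

Request:
carry_out:
  rows:
    - [[0.02,0,0,-0.0075,-0.0093,0.0182],[0.02,0,0,-0.0075,-0.0093,0.0182],[0.02,0,0,-0.0075,-0.0093,0.0182],[0,0.1,0,0,0,0],[0,0.15,0,0,0,0],[0,0.15,0,0,0,0],[0,0.15,0,0,0,0],[0,0,0,0,0,0]]

```text
clock: 36.23
ee_pos: [0.5965, 0.241, 0.2395]
tcp_rot: [-0.298, -2.776, -0.054]
force: [-0.1, -0.0, -2.9]
finger_gap: 0.416
gripper_force: 38.2
```

```bash
python3 -c "
from h import *
turn(scanR(-.2176,20));to([.535,.2941,.152]);to([.5013,.3016,.057])"
```

```text
turn units [-0.0002 -0.0008  0.0012]
 units [0.184 0.194 0.534] ee [0.5965 0.241  0.2395] yaw -0.2138 tilt [-0.336  0.074 -0.939] t 36.2
 units [0.183 0.194 1.039] ee [0.5965 0.241  0.2395] yaw -0.2138 tilt [-0.336  0.074 -0.939] t 36.2
```

Request:
carry_out:
  rows:
    - [[0.06,0.06,0,0,0,0.001],[0.06,0.06,0,0,0,0],[0.06,0.06,0.06,0,0,0],[0,0.01,0.12,0,0,0],[0,0,0.15,0,0,0],[0,0,0.12,0,0,0],[0,0,0.08,0,0,0],[0,0,0,0,0,0]]

```text
clock: 36.9
ee_pos: [0.5337, 0.2886, 0.1523]
tcp_rot: [-0.307, -2.773, -0.051]
force: [-0.7, -0.3, -2.4]
finger_gap: 0.415
gripper_force: 38.1
```

Request:
carry_out:
  rows:
    - [[0,0,0,0,0,0],[0,0,0,0,0,0],[0,0,0,0,0,0],[0,0,0,0,0,0],[0,0,0,0,0,0],[0,0,0,0,0,0],[0,0,0,0,0,0],[0,0,0,0,0,0]]

```text
clock: 37.57
ee_pos: [0.5365, 0.2886, 0.1541]
tcp_rot: [-0.308, -2.777, -0.053]
force: [0.0, -0.4, -1.5]
finger_gap: 0.418
gripper_force: 38.1
```

```bash
python3 -c "
from h import *
turn(scanR(-.2176,20));to([.5013,.3016,.057])"
```

```text
turn units [ 0.0001 -0.0002 -0.0009]
 units [0.008 0.025 0.52 ] ee [0.5365 0.2886 0.1541] yaw -0.2205 tilt [-0.334  0.074 -0.94 ] t 37.6
```

Now lower into the cradle, slowing at the end.

Request:
carry_out:
  rows:
    - [[0.008,0.025,0,0,0,-0.001],[0,0,0.08,0,0,0],[0,0,0.1,0,0,0],[0,0,0.1,0,0,0],[0,0,0.06,0,0,0],[0,0,0.04,0,0,0],[0,0,0,0,0,0],[0,0,0,0,0,0]]

```text
clock: 38.23
ee_pos: [0.5106, 0.2997, 0.0836]
tcp_rot: [-0.303, -2.777, -0.054]
force: [0.3, 0.5, -1.5]
finger_gap: 0.415
gripper_force: 38.2
```

```bash
python3 -c "
from h import *
turn(scanR(-.2176,20));to([.5013,.3016,.057])"
```

```text
turn units [ 0.0001 -0.0002  0.0002]
 units [-0.001 -0.001  0.141] ee [0.5106 0.2997 0.0836] yaw -0.2171 tilt [-0.334  0.074 -0.94 ] t 38.2
```

Request:
carry_out:
  rows:
    - [[0,0,0.03,0,0,0],[0,0,0.03,0,0,0],[0,0,0.03,0,0,0],[0,0,0.02,0,0,0],[0,0,0.02,0,0,0],[0,0,0.01,0,0,0],[0,0,0,0,0,0],[0,0,0,0,0,0]]

```text
clock: 38.9
ee_pos: [0.5012, 0.3015, 0.0571]
tcp_rot: [-0.303, -2.777, -0.054]
force: [0.4, 0.1, 0.2]
finger_gap: 0.417
gripper_force: 38.3
```

Request:
carry_out:
  rows:
    - [[0,0,0,0,0,0],[0,0,0,0,0,0],[0,0,0,0,0,0],[0,0,0,0,0,0],[0,0,0,0,0,0],[0,0,0,0,0,0],[0,0,0,0,0,0],[0,0,0,0,0,0]]

```text
clock: 39.57
ee_pos: [0.5013, 0.3016, 0.0571]
tcp_rot: [-0.303, -2.777, -0.054]
force: [-0.3, 0.5, 1.4]
finger_gap: 0.415
gripper_force: 38.6
```

Request:
carry_out:
  rows:
    - [[0,0,0,0,0,0],[0,0,0,0,0,0],[0,0,0,0,0,0],[0,0,0,0,0,0],[0,0,0,0,0,0],[0,0,0,0,0,0],[0,0,0,0,0,0],[0,0,0,0,0,0]]
  hand: 0.85

```text
clock: 40.23
ee_pos: [0.5012, 0.3015, 0.057]
tcp_rot: [-0.303, -2.777, -0.054]
force: [0.3, 0.1, -0.9]
finger_gap: 0.846
gripper_force: 0.0
```

Request:
carry_out:
  rows:
    - [[0,0,-0.05,0,0,0],[0,0,-0.1,0,0,0],[0,0,-0.14,0,0,0],[0,0,-0.14,0,0,0],[0,0,-0.14,0,0,0],[0,0,-0.1,0,0,0],[0,0,-0.05,0,0,0],[0,0,0,0,0,0]]

```text
clock: 40.9
ee_pos: [0.5507, 0.2907, 0.1952]
tcp_rot: [-0.304, -2.781, -0.057]
force: [-0.1, 0.3, -0.9]
finger_gap: 0.849
gripper_force: 0.0
```

Request:
carry_out:
  rows:
    - [[0,0,0,0,-0.037,0],[0,0,0,0,-0.037,0],[0,0,0,0,-0.037,0],[0,0,0,0,0,-0.0255],[0,0,0,0,0,-0.0255],[0,0,0,0,0,-0.0255],[0,0,0,0,0,-0.0255],[0,0,0,0,0,0]]
  hand: 0

```text
clock: 41.57
ee_pos: [0.5488, 0.2908, 0.1918]
tcp_rot: [0.168, -3.136, -0.001]
force: [-0.6, 0.3, -0.7]
finger_gap: 0.004
gripper_force: 0.0
```

```bash
python3 -c "
from h import *
turn(Ro.from_euler('z',.102).as_matrix()@np.diag([-1.,1,-1]));to([.4665,-.0674,.10])"
```

```text
turn units [ 0.0001 -0.0004  0.0016]
 units [ 0.6   -1.737  0.459] ee [0.5488 0.2908 0.1918] yaw 0.1069 tilt [-0.001  0.    -1.   ] t 41.6
```

Request:
carry_out:
  rows:
    - [[0.055,-0.1,0,0,0,0.0015],[0.055,-0.17,0,0,0,0],[0.055,-0.17,0,0,0,0],[0.055,-0.17,0,0,0,0],[0.055,-0.17,0,0,0,0],[0.055,-0.17,0,0,0,0],[0.055,-0.17,0,0,0,0],[0.055,-0.17,0,0,0,0]]

```text
clock: 42.23
ee_pos: [0.4863, 0.0239, 0.1918]
tcp_rot: [0.15, -3.137, -0.001]
force: [0.5, 0.2, -0.1]
finger_gap: 0.002
gripper_force: 0.0
```

Request:
carry_out:
  rows:
    - [[0.055,-0.17,0,0,0,0],[0.055,-0.17,0,0,0,0],[0.05,-0.1,0.15,0,0,0],[0,0,0.15,0,0,0],[0,0,0.15,0,0,0],[0,0,0,0,0,0],[0,0,0,0,0,0],[0,0,0,0,0,0]]

```text
clock: 42.9
ee_pos: [0.4645, -0.0651, 0.1037]
tcp_rot: [-0.153, 3.137, 0.001]
force: [0.5, -0.2, 1.9]
finger_gap: -0.001
gripper_force: 0.0
```

```bash
python3 -c "
from h import *
to([.4665,-.0674,.0755])
i=get_image('scene');j=get_image('top')
a=i['frame'][190:330,260:500];b=j['frame'][195:320,135:335]
cv2.imwrite('pics/k2.png',np.vstack([cv2.resize(a,(480,280),interpolation=2),cv2.resize(b,(480,300),interpolation=2)])[:,:,::-1])"
```

```text
units [-0.009 -0.012  0.141] ee [ 0.4645 -0.0651  0.1037] yaw 0.0976 tilt [ 0.001  0.    -1.   ] t 42.9
```

View pics/k2.png

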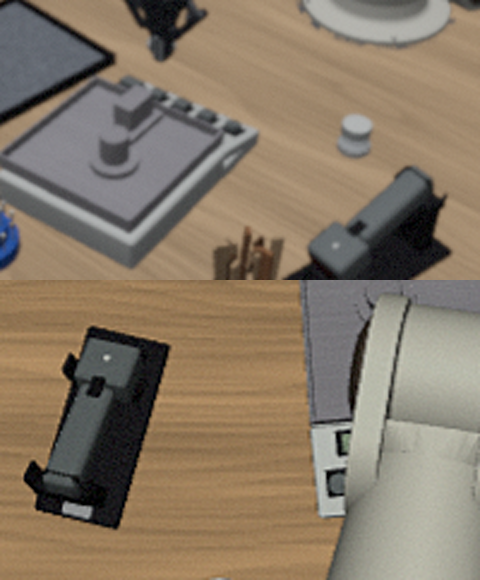

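The scanner lies seated as before (upper view (370,215), lower view (95,425)), both inserts stand on the pan, and the fingers are above the count key. Press count.

Request:
carry_out:
  rows:
    - [[-0.009,-0.012,0.1,0,0,0],[0,0,0.06,0,0,0],[0,0,0.05,0,0,0],[0,0,0.03,0,0,0],[0,0,0.02,0,0,0],[0,0,0.01,0,0,0],[0,0,0.01,0,0,0],[0,0,0,0,0,0]]

```text
clock: 43.67
ee_pos: [0.4666, -0.0673, 0.0479]
tcp_rot: [-0.155, 3.136, 0.001]
force: [-2.9, 2.3, 10.8]
finger_gap: 0.005
gripper_force: 5.5
```

Request:
carry_out:
  rows:
    - [[0,0,0,0,0,0],[0,0,0,0,0,0],[0,0,0,0,0,0],[0,0,0,0,0,0],[0,0,0,0,0,0],[0,0,0,0,0,0],[0,0,0,0,0,0],[0,0,0,0,0,0]]

```text
clock: 44.33
ee_pos: [0.4666, -0.0672, 0.0479]
tcp_rot: [-0.155, 3.136, 0.001]
force: [-3.0, 2.8, 11.0]
finger_gap: 0.002
gripper_force: 5.5
```

Request:
carry_out:
  rows:
    - [[0,0,-0.07,0,0,0],[0,0,-0.07,0,0,0],[0,0,0,0,0,0],[0,0,0,0,0,0],[0,-0.1,0,0,0,0],[0,-0.112,0,0,0,0],[0,0,0,0,0,0],[0,0,0,0,0,0]]

```text
clock: 45.0
ee_pos: [0.4696, -0.1102, 0.0731]
tcp_rot: [0.152, -3.136, -0.002]
force: [-0.2, 0.7, 1.2]
finger_gap: -0.004
gripper_force: 0.0
```

Request:
carry_out:
  rows:
    - [[0,0,0,0,0,0],[0,0,0.05,0,0,0],[0,0,0.05,0,0,0],[0,0,0.02,0,0,0],[0,0,0.01,0,0,0],[0,0,0.01,0,0,0],[0,0,0,0,0,0],[0,0,0,0,0,0]]

```text
clock: 45.67
ee_pos: [0.47, -0.1091, 0.0474]
tcp_rot: [0.155, -3.138, -0.001]
force: [-6.9, 2.7, 16.7]
finger_gap: 0.002
gripper_force: 8.9
```

Request:
carry_out:
  rows:
    - [[0,0,0,0,0,0],[0,0,0,0,0,0],[0,0,0,0,0,0],[0,0,0,0,0,0],[0,0,0,0,0,0],[0,0,0,0,0,0],[0,0,0,0,0,0],[0,0,0,0,0,0]]

```text
clock: 46.33
ee_pos: [0.47, -0.1091, 0.0474]
tcp_rot: [0.155, -3.138, -0.002]
force: [-6.7, 3.4, 16.7]
finger_gap: -0.001
gripper_force: 8.9
```

Request:
carry_out:
  rows:
    - [[0,0,-0.1,0,0,0],[0,0,-0.15,0,0,0],[0,0,-0.15,0,0,0],[0,0,-0.15,0,0,0],[0,0,-0.15,0,0,0],[0,0,-0.05,0,0,0],[0,0,0,0,0,0],[0,0,0,0,0,0]]
  hand: 0.7

```text
clock: 47.0
ee_pos: [0.4703, -0.1096, 0.1952]
tcp_rot: [0.155, -3.137, -0.001]
force: [0.2, -1.2, -0.3]
finger_gap: 0.696
gripper_force: 0.0
```

```bash
python3 -c "
from h import *
i=get_image('scene')
a=i['frame'][190:330,260:500];o=cv2.resize(cv2.imread('pics/k2.png')[:280,:],(240,140),interpolation=cv2.INTER_AREA)[:,:,::-1]
d=np.abs(a.astype(int)-o).sum(2)[35:100,0:130];d=cv2.blur(d.astype(np.uint8).clip(0,255),(3,3))
print('max diff pan region',d.max(),np.argwhere(d>60)[:8].tolist(),(d>60).sum())
turn(Ro.from_euler('z',.102).as_matrix()@np.diag([-1.,1,-1]));to([.6609,-.0116,.18])"
```

```text
max diff pan region 25 [] 0
turn units [ 0.0004 -0.0008 -0.0011]
 units [-0.999  0.393  0.07 ] ee [ 0.4698 -0.1095  0.1944] yaw 0.0985 tilt [-0.003  0.001 -1.   ] t 47.0
```

Nothing on the pan has moved. Now back to the round insert.

Request:
carry_out:
  rows:
    - [[-0.14,0.055,0,0,0,-0.001],[-0.15,0.06,0,0,0,0],[-0.15,0.06,0,0,0,0],[-0.15,0.06,0,0,0,0],[-0.15,0.06,0,0,0,0],[-0.15,0.06,0,0,0,0],[-0.1,0.04,0,0,0,0],[0,0,0,0,0,0]]

```text
clock: 47.72
ee_pos: [0.661, -0.009, 0.1913]
tcp_rot: [0.162, -3.132, -0.002]
force: [0.5, 0.1, 0.3]
finger_gap: 0.701
gripper_force: 0.0
```

Request:
carry_out:
  rows:
    - [[0,0,0.1,0,0,0],[0,0,0.1,0,0,0],[0,0,0,0,0,0],[0,0,0,0,0,0],[0,0,0,0,0,0],[0,0,0,0,0,0],[0,0,0,0,0,0],[0,0,0,0,0,0]]

```text
clock: 48.38
ee_pos: [0.6595, -0.0112, 0.157]
tcp_rot: [-0.159, 3.137, 0.001]
force: [-0.7, 0.0, 0.2]
finger_gap: 0.702
gripper_force: 0.0
```

```bash
python3 -c "
from h import *
to([.6609,-.0116,.094])"
```

```text
units [-0.007 -0.003  0.315] ee [ 0.6595 -0.0112  0.157 ] yaw 0.1013 tilt [ 0.001  0.001 -1.   ] t 48.4
```

Request:
carry_out:
  rows:
    - [[-0.007,0,0.08,0,0,0],[0,0,0.08,0,0,0],[0,0,0.08,0,0,0],[0,0,0.05,0,0,0],[0,0,0.025,0,0,0],[0,0,0,0,0,0],[0,0,0,0,0,0],[0,0,0,0,0,0]]

```text
clock: 49.05
ee_pos: [0.6607, -0.0109, 0.0934]
tcp_rot: [0.159, -3.137, -0.001]
force: [1.2, 2.2, -0.2]
finger_gap: 0.701
gripper_force: 1.5
```

Request:
carry_out:
  rows:
    - [[0,0,0,0,0,0],[0,0,0,0,0,0],[0,0,0,0,0,0],[0,0,0,0,0,0],[0,0,0,0,0,0],[0,0,0,0,0,0],[0,0,0,0,0,0],[0,0,0,0,0,0]]
  hand: 0
  force: 50

```text
clock: 49.72
ee_pos: [0.6603, -0.0112, 0.0927]
tcp_rot: [0.159, -3.136, -0.0]
force: [-0.4, -0.0, -0.3]
finger_gap: 0.004
gripper_force: 0.0
```

Request:
carry_out:
  rows:
    - [[0,0,-0.05,0,0,0],[0,0,-0.1,0,0,0],[0,0,-0.13,0,0,0],[0,0,-0.1,0,0,0],[0,0,-0.02,0,0,0],[0,0,0,0,0,0],[0,0,0,0,0,0],[0,0,0,0,0,0]]

```text
clock: 50.38
ee_pos: [0.6602, -0.011, 0.1716]
tcp_rot: [0.159, -3.135, -0.001]
force: [-0.0, 0.0, -0.1]
finger_gap: -0.001
gripper_force: 0.0
```

```bash
python3 -c "
from h import *
to([.5798,-.3892,.17])"
```

```text
units [ 0.591 -1.84   0.008] ee [ 0.6602 -0.011   0.1716] yaw 0.1014 tilt [-0.003  0.001 -1.   ] t 50.4
```

The gripper closed on nothing, so the round insert was probably knocked aside. I'll move clear and look.

Request:
carry_out:
  rows:
    - [[0.12,-0.12,0,0,0,0],[0.12,-0.14,0,0,0,0],[0.12,-0.14,0,0,0,0],[0.12,-0.14,0,0,0,0],[0.12,-0.14,0,0,0,0],[0.12,-0.14,0,0,0,0],[0.12,-0.14,0,0,0,0],[0.1,-0.14,0,0,0,0]]
  hand: 0.7

```text
clock: 51.05
ee_pos: [0.4938, -0.2499, 0.1719]
tcp_rot: [0.159, -3.135, -0.002]
force: [0.6, 0.1, -0.0]
finger_gap: 0.697
gripper_force: 0.0
```

```bash
python3 -c "
from h import *
i=get_image('scene');j=get_image('top')
a=i['frame'][190:350,230:430];b=j['frame'][140:300,240:440]
cv2.imwrite('pics/x.png',np.hstack([cv2.resize(a,None,fx=2,fy=3,interpolation=2),cv2.resize(b,None,fx=2,fy=3,interpolation=2)])[:,:,::-1])
np.savez('x.npz',i=i['frame'],j=j['frame'])"
```

```text
(no output)
```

View pics/x.png

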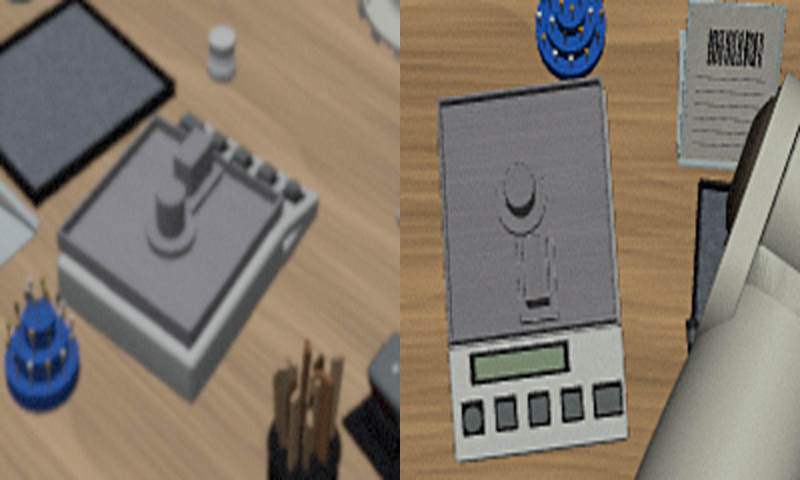

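Both inserts still stand upright on the pan: the round one is shifted to (521,198) in the right half, and the block is at (538,279). I'll measure them.

```bash
cat > loc.py <<'E'
from h import *
i=get_image("top");P=lambda u,v:(240+(u-400+.5)/2-.5,140+(v+.5)/3-.5)
print('round flange',unproj(i,*P(522,200),.082),'top',unproj(i,*P(519,186),.12))
print('block flange',unproj(i,*P(538,279),.082))
j=get_image("scene");S=lambda u,v:(230+(u+.5)/2-.5,190+(v+.5)/3-.5)
print('scene: round flange',unproj(j,*S(172,239),.082),'top',unproj(j,*S(172,190),.12))
# circle search on edges: round top disc (r 18, z .12) and flange (r 30, z .082)
def best(cam,c0):
    g=cv2.GaussianBlur(cv2.cvtColor(cam["frame"],cv2.COLOR_RGB2GRAY),(0,0),1).astype(np.float32)
    m=cv2.magnitude(cv2.Sobel(g,5,1,0),cv2.Sobel(g,5,0,1))
    th=np.linspace(0,2*np.pi,48,endpoint=False);r=[]
    for x in np.arange(c0[0]-.02,c0[0]+.0201,.001):
        for y in np.arange(c0[1]-.02,c0[1]+.0201,.001):
            q=np.array([proj(cam,[x+R*np.cos(t),y+R*np.sin(t),z]) for R,z in((.018,.12),(.03,.082)) for t in th[::2]],np.float32)
            r.append((cv2.remap(m,q[:,:1].copy(),q[:,1:].copy(),1).mean(),x,y))
    return max(r)
c=unproj(i,*P(522,200),.082)
print('fit top',best(i,c),'fit scene',best(j,c))
to([*c[:2],.18])
E
python3 loc.py
```

```text
round flange [ 0.62583047 -0.00530683  0.082     ] top [ 0.62746397 -0.00390167  0.12      ]
block flange [ 0.56167617 -0.02566053  0.082     ]
scene: round flange [0.64012422 0.00633708 0.082     ] top [ 0.62833905 -0.00390616  0.12      ]
fit top (np.float32(59.88271), np.float64(0.619830467097432), np.float64(-0.0043068332716584105)) fit scene (np.float32(76.698555), np.float64(0.629830467097432), np.float64(-0.006306833271658412))
 units [-0.772  1.15  -0.04 ] ee [ 0.495  -0.2494  0.172 ] yaw 0.0993 tilt [-0.002  0.001 -1.   ] t 51.2
```

Request:
carry_out:
  rows:
    - [[-0.05,0.08,0,0,0,0],[-0.11,0.16,0,0,0,0],[-0.11,0.16,0,0,0,0],[-0.11,0.16,0,0,0,0],[-0.11,0.16,0,0,0,0],[-0.11,0.16,0,0,0,0],[-0.11,0.16,0,0,0,0],[-0.06,0.11,0,0,0,0]]

```text
clock: 51.92
ee_pos: [0.6269, 0.0003, 0.1717]
tcp_rot: [0.165, -3.135, -0.002]
force: [0.1, 0.5, -0.3]
finger_gap: 0.701
gripper_force: 0.0
```

Request:
carry_out:
  rows:
    - [[0,0,0.1,0,0,0],[0,0,0,0,0,0],[0,0,0,0,0,0],[0,0,0,0,0,0],[0,0,0,0,0,0],[0,0,0,0,0,0],[0,0,0,0,0,0],[0,0,0,0,0,0]]

```text
clock: 52.58
ee_pos: [0.6258, -0.005, 0.1536]
tcp_rot: [0.158, -3.138, -0.001]
force: [0.9, -0.4, -0.2]
finger_gap: 0.698
gripper_force: 0.0
```

```bash
python3 -c "
from h import *
to([.627,-.0055,.0935])
a=get_image('scene')['frame'][235:285,290:350].astype(int);o=np.load('x.npz')['i'][235:285,290:350].astype(int)
d=cv2.blur(np.abs(a-o).sum(2).clip(0,255).astype(np.uint8),(3,3));print(d.max(1))"
```

```text
units [-0.006 -0.003  0.3  ] ee [ 0.6258 -0.005   0.1536] yaw 0.1007 tilt [-0.     0.001 -1.   ] t 52.6
[255 255 255 255 255 255 255 237 199 142  85  36  12  11  13  11  11  12
  10  11  11  11  10  11  11  12  13  12  13  14  14  12  11  10  10  11
  11  11  13  13  10  12  12  12  13  11  12  11  12  12]
```

Request:
carry_out:
  rows:
    - [[-0.005,0,0.08,0,0,0],[0,0,0.08,0,0,0],[0,0,0.07,0,0,0],[0,0,0.045,0,0,0],[0,0,0.02,0,0,0],[0,0,0,0,0,0],[0,0,0,0,0,0],[0,0,0,0,0,0]]

```text
clock: 53.3
ee_pos: [0.6272, -0.0044, 0.0951]
tcp_rot: [-0.159, 3.137, 0.001]
force: [0.4, 0.3, -0.6]
finger_gap: 0.7
gripper_force: 0.0
```

Request:
carry_out:
  rows:
    - [[0,0,0,0,0,0],[0,0,0,0,0,0],[0,0,0,0,0,0],[0,0,0,0,0,0],[0,0,0,0,0,0],[0,0,0,0,0,0],[0,0,0,0,0,0],[0,0,0,0,0,0]]
  hand: 0
  force: 50

```text
clock: 53.97
ee_pos: [0.6272, -0.0045, 0.095]
tcp_rot: [-0.159, 3.137, 0.0]
force: [0.7, 0.1, 5.5]
finger_gap: 0.404
gripper_force: 50.7
```

Request:
carry_out:
  rows:
    - [[0,0,-0.04,0,0,0],[0,0,-0.06,0,0,0],[0,0,-0.1,0,0,0],[0,0,-0.13,0,0,0],[0,0,-0.08,0,0,0],[0,0,0,0,0,0],[0,0,0,0,0,0],[0,0,0,0,0,0]]

```text
clock: 54.63
ee_pos: [0.6264, -0.0044, 0.1747]
tcp_rot: [0.159, -3.135, -0.001]
force: [-0.7, -0.0, -4.1]
finger_gap: 0.406
gripper_force: 50.4
```

```bash
python3 -c "
from h import *
to([.5798,-.3892,.17])"
```

```text
units [ 0.426 -1.891  0.023] ee [ 0.6264 -0.0044  0.1747] yaw 0.1014 tilt [-0.003  0.001 -1.   ] t 54.6
```

Request:
carry_out:
  rows:
    - [[0.015,-0.06,0,0,0,0],[0.03,-0.13,0,0,0,0],[0.038,-0.17,0,0,0,0],[0.038,-0.17,0,0,0,0],[0.038,-0.17,0,0,0,0],[0.038,-0.17,0,0,0,0],[0.038,-0.17,0,0,0,0],[0.038,-0.17,0,0,0,0]]

```text
clock: 55.3
ee_pos: [0.5956, -0.2527, 0.1743]
tcp_rot: [0.159, -3.135, -0.002]
force: [0.7, 0.1, -3.5]
finger_gap: 0.403
gripper_force: 50.5
```

Request:
carry_out:
  rows:
    - [[0.038,-0.17,0,0,0,0],[0.038,-0.17,0,0,0,0],[0.038,-0.17,0,0,0,0],[0.02,-0.1,0,0,0,0],[0.01,-0.05,0,0,0,0],[0,0,0,0,0,0],[0,0,0,0,0,0],[0,0,0,0,0,0]]

```text
clock: 55.97
ee_pos: [0.5817, -0.3839, 0.1753]
tcp_rot: [0.16, -3.136, -0.002]
force: [-0.3, 0.4, -3.9]
finger_gap: 0.403
gripper_force: 50.7
```

Request:
carry_out:
  rows:
    - [[0,0,0.1,0,0,0],[0,0,0.15,0,0,0],[0,0,0.15,0,0,0],[0,0,0.15,0,0,0],[0,0,0.1,0,0,0],[0,0,0.03,0,0,0],[0,0,0,0,0,0],[0,0,0,0,0,0]]

```text
clock: 56.63
ee_pos: [0.5822, -0.3843, 0.0412]
tcp_rot: [-0.161, 3.137, -0.0]
force: [0.2, -0.5, -4.5]
finger_gap: 0.406
gripper_force: 50.6
```

```bash
python3 -c "
from h import *
to([.5798,-.3892,.0285])"
```

```text
units [ 0.015 -0.023  0.063] ee [ 0.5822 -0.3843  0.0412] yaw 0.1025 tilt [ 0. -0. -1.] t 56.6
```

Request:
carry_out:
  rows:
    - [[0,0,0.025,0,0,0],[0,0,0.02,0,0,0],[0,0,0.01,0,0,0],[0,0,0.007,0,0,0],[0,0,0,0,0,0],[0,0,0,0,0,0],[0,0,0,0,0,0],[0,0,0,0,0,0]]

```text
clock: 57.3
ee_pos: [0.5817, -0.3849, 0.0281]
tcp_rot: [0.159, -3.137, -0.0]
force: [-1.7, 1.3, 2.5]
finger_gap: 0.406
gripper_force: 51.1
```

Request:
carry_out:
  rows:
    - [[0,0,0,0,0,0],[0,0,0,0,0,0],[0,0,0,0,0,0],[0,0,0,0,0,0],[0,0,0,0,0,0],[0,0,0,0,0,0],[0,0,0,0,0,0],[0,0,0,0,0,0]]

```text
clock: 57.97
ee_pos: [0.5817, -0.3849, 0.0281]
tcp_rot: [0.159, -3.137, -0.0]
force: [-1.7, 2.6, 5.7]
finger_gap: 0.404
gripper_force: 51.4
```

Request:
carry_out:
  rows:
    - [[0,0,0,0,0,0],[0,0,0,0,0,0],[0,0,0,0,0,0],[0,0,0,0,0,0],[0,0,0,0,0,0],[0,0,0,0,0,0],[0,0,0,0,0,0],[0,0,0,0,0,0]]
  hand: 0.7

```text
clock: 58.63
ee_pos: [0.5816, -0.3848, 0.0274]
tcp_rot: [0.159, -3.137, -0.001]
force: [0.7, 0.1, -0.0]
finger_gap: 0.702
gripper_force: 0.0
```

Request:
carry_out:
  rows:
    - [[0,0,-0.05,0,0,0],[0,0,-0.1,0,0,0],[0,0,-0.15,0,0,0],[0,0,-0.15,0,0,0],[0,0,-0.15,0,0,0],[0,0,-0.1,0,0,0],[0,0,-0.03,0,0,0],[0,0,0,0,0,0]]

```text
clock: 59.3
ee_pos: [0.5824, -0.3854, 0.1763]
tcp_rot: [-0.159, 3.135, -0.003]
force: [0.2, -0.7, -0.1]
finger_gap: 0.703
gripper_force: 0.0
```

```bash
python3 -c "
from h import *
to([.565,-.025,.17])
a=get_image('scene')['frame'][225:265,300:380].astype(int);o=np.load('x.npz')['i'][225:265,300:380].astype(int)
d=cv2.blur(np.abs(a-o).sum(2).clip(0,255).astype(np.uint8),(3,3));print((d>60).sum(), d.max(0))"
```

```text
units [-0.096  1.801  0.028] ee [ 0.5824 -0.3854  0.1763] yaw 0.1015 tilt [ 0.003 -0.002 -1.   ] t 59.3
159 [ 11  11  16  22  27  17  23  62 117 161 183 189 192 196 206 210 217 220
 224 224 217 177 110  69  81  70  41  18  10  10  11  11  11  11   9   8
   7   7   8   9   8   8   7   7   6   8   8   8   7   7   7   9   8   8
   8   8   7   7   6   6   8   9   8   9  10   9  10   8   7   7   7   7
   7   7   8   8   8   9  11  10]
```

Only the round insert's old spot changed, so the block hasn't moved.

Request:
carry_out:
  rows:
    - [[-0.01,0.1,0,0,0,0],[-0.01,0.17,0,0,0,0],[-0.01,0.18,0,0,0,0],[-0.01,0.18,0,0,0,0],[-0.01,0.18,0,0,0,0],[-0.01,0.18,0,0,0,0],[-0.01,0.18,0,0,0,0],[-0.01,0.18,0,0,0,0]]

```text
clock: 60.02
ee_pos: [0.569, -0.1129, 0.1715]
tcp_rot: [0.159, -3.134, -0.002]
force: [1.2, 0.9, -0.3]
finger_gap: 0.697
gripper_force: 0.0
```

Request:
carry_out:
  rows:
    - [[-0.01,0.18,0,0,0,0],[-0.005,0.15,0,0,0,0],[0,0.08,0,0,0,0],[0,0.04,0,0,0,0],[0,0,0.1,0,0,0],[0,0,0,0,0,0],[0,0,0,0,0,0],[0,0,0,0,0,0]]

```text
clock: 60.68
ee_pos: [0.5638, -0.0256, 0.1534]
tcp_rot: [0.158, -3.136, -0.001]
force: [0.2, -0.3, 0.9]
finger_gap: 0.704
gripper_force: 0.0
```

```bash
python3 -c "
from h import *
to([.565,-.025,.0905])"
```

```text
units [-0.007  0.002  0.315] ee [ 0.5638 -0.0256  0.1534] yaw 0.1005 tilt [-0.002  0.    -1.   ] t 60.7
```

Request:
carry_out:
  rows:
    - [[-0.005,0,0.09,0,0,0],[0,0,0.08,0,0,0],[0,0,0.07,0,0,0],[0,0,0.05,0,0,0],[0,0,0.02,0,0,0],[0,0,0,0,0,0],[0,0,0,0,0,0],[0,0,0,0,0,0]]

```text
clock: 61.35
ee_pos: [0.5656, -0.0248, 0.0927]
tcp_rot: [-0.159, 3.137, 0.001]
force: [0.8, 0.7, -0.2]
finger_gap: 0.699
gripper_force: 0.0
```

Request:
carry_out:
  rows:
    - [[0,0,0,0,0,0],[0,0,0,0,0,0],[0,0,0,0,0,0],[0,0,0,0,0,0],[0,0,0,0,0,0],[0,0,0,0,0,0],[0,0,0,0,0,0],[0,0,0,0,0,0]]
  hand: 0
  force: 50

```text
clock: 62.02
ee_pos: [0.5654, -0.0248, 0.0924]
tcp_rot: [-0.159, 3.137, 0.001]
force: [0.2, -1.8, 5.7]
finger_gap: 0.319
gripper_force: 51.4
```

Request:
carry_out:
  rows:
    - [[0,0,-0.04,0,0,0],[0,0,-0.06,0,0,0],[0,0,-0.1,0,0,0],[0,0,-0.13,0,0,0],[0,0,-0.08,0,0,0],[0,0,0,0,0,0],[0,0,0,0,0,0],[0,0,0,0,0,0]]

```text
clock: 62.68
ee_pos: [0.5647, -0.0247, 0.1724]
tcp_rot: [0.159, -3.135, -0.001]
force: [-0.4, -0.4, -4.5]
finger_gap: 0.321
gripper_force: 50.2
```

```bash
python3 -c "
from h import *
to([.48,-.28,.17])"
```

```text
units [ 0.551 -1.227  0.012] ee [ 0.5647 -0.0247  0.1724] yaw 0.1015 tilt [-0.002  0.001 -1.   ] t 62.7
```

Request:
carry_out:
  rows:
    - [[0.03,-0.06,0,0,0,0],[0.06,-0.13,0,0,0,0],[0.08,-0.17,0,0,0,0],[0.08,-0.17,0,0,0,0],[0.08,-0.17,0,0,0,0],[0.08,-0.17,0,0,0,0],[0.07,-0.17,0,0,0,0],[0.05,-0.12,0,0,0,0]]

```text
clock: 63.35
ee_pos: [0.4809, -0.269, 0.1722]
tcp_rot: [0.157, -3.135, -0.002]
force: [0.3, 0.4, -4.3]
finger_gap: 0.321
gripper_force: 50.3
```

Request:
carry_out:
  rows:
    - [[0.03,-0.07,0,0,0,0],[0,0,0,0,0,0],[0,0,0.1,0,0,0],[0,0,0.15,0,0,0],[0,0,0.15,0,0,0],[0,0,0.15,0,0,0],[0,0,0.08,0,0,0],[0,0,0,0,0,0]]

```text
clock: 64.02
ee_pos: [0.4756, -0.2788, 0.0422]
tcp_rot: [0.159, -3.13, -0.008]
force: [-0.1, 0.7, -4.2]
finger_gap: 0.316
gripper_force: 50.2
```

Request:
carry_out:
  rows:
    - [[0,0,0,0,0,0],[0,0,0,0,0,0],[0,0,0,0,0,0],[0,0,0,0,0,0],[0,0,0,0,0,0],[0,0,0,0,0,0],[0,0,0,0,0,0],[0,0,0,0,0,0]]

```text
clock: 64.68
ee_pos: [0.4786, -0.2808, 0.0478]
tcp_rot: [0.159, -3.137, -0.001]
force: [1.0, 0.4, -3.9]
finger_gap: 0.315
gripper_force: 50.2
```

```bash
python3 -c "
from h import *
to([.48,-.28,.0255])"
```

```text
units [-0.008  0.003  0.111] ee [ 0.4786 -0.2808  0.0478] yaw 0.1015 tilt [-0.001  0.    -1.   ] t 64.7
```

Request:
carry_out:
  rows:
    - [[0,0,0.04,0,0,0],[0,0,0.03,0,0,0],[0,0,0.02,0,0,0],[0,0,0.01,0,0,0],[0,0,0.008,0,0,0],[0,0,0,0,0,0],[0,0,0,0,0,0],[0,0,0,0,0,0]]

```text
clock: 65.35
ee_pos: [0.4787, -0.2808, 0.0262]
tcp_rot: [0.159, -3.137, -0.001]
force: [0.7, -0.0, -3.9]
finger_gap: 0.315
gripper_force: 50.5
```

Request:
carry_out:
  rows:
    - [[0,0,0,0,0,0],[0,0,0,0,0,0],[0,0,0,0,0,0],[0,0,0,0,0,0],[0,0,0,0,0,0],[0,0,0,0,0,0],[0,0,0,0,0,0],[0,0,0,0,0,0]]

```text
clock: 66.02
ee_pos: [0.4785, -0.2807, 0.026]
tcp_rot: [0.159, -3.137, -0.001]
force: [0.3, 0.1, -4.0]
finger_gap: 0.321
gripper_force: 50.5
```

Down another 0.6 mm, release and lift.

Request:
carry_out:
  rows:
    - [[0,0,0.003,0,0,0],[0,0,0,0,0,0],[0,0,0,0,0,0],[0,0,0,0,0,0],[0,0,0,0,0,0],[0,0,0,0,0,0],[0,0,0,0,0,0],[0,0,0,0,0,0]]

```text
clock: 66.68
ee_pos: [0.4785, -0.2808, 0.0254]
tcp_rot: [0.159, -3.137, -0.001]
force: [0.7, -0.1, -4.3]
finger_gap: 0.315
gripper_force: 50.4
```

Request:
carry_out:
  rows:
    - [[0,0,0,0,0,0],[0,0,0,0,0,0],[0,0,0,0,0,0],[0,0,0,0,0,0],[0,0,0,0,0,0],[0,0,0,0,0,0],[0,0,0,0,0,0],[0,0,0,0,0,0]]
  hand: 0.65

```text
clock: 67.35
ee_pos: [0.4785, -0.2807, 0.0254]
tcp_rot: [0.159, -3.137, -0.001]
force: [-0.6, -0.0, -0.3]
finger_gap: 0.65
gripper_force: 0.0
```

Request:
carry_out:
  rows:
    - [[0,0,-0.05,0,0,0],[0,0,-0.1,0,0,0],[0,0,-0.15,0,0,0],[0,0,-0.15,0,0,0],[0,0,-0.15,0,0,0],[0,0,-0.1,0,0,0],[0,0,0,0,0,0],[0,0,0,0,0,0]]

```text
clock: 68.02
ee_pos: [0.4792, -0.2812, 0.1673]
tcp_rot: [-0.159, 3.136, -0.002]
force: [-0.2, 0.2, -0.8]
finger_gap: 0.65
gripper_force: 0.0
```

Request:
carry_out:
  rows:
    - [[0,0,0,0,0,0],[0,0,0,0,0,0],[0,0,0,0,0,0],[0,0,0,0,0,0],[0,0,0,0,0,0],[0,0,0,0,0,0],[0,0,0,0,0,0],[0,0,0,0,0,0]]
  hand: 0

```text
clock: 68.68
ee_pos: [0.4786, -0.2808, 0.1653]
tcp_rot: [0.159, -3.137, -0.001]
force: [0.0, -0.9, 0.5]
finger_gap: 0.003
gripper_force: 0.0
```

```bash
python3 -c "
from h import *
to([.454,.0512,.16])"
```

```text
units [-0.046  1.664  0.028] ee [ 0.4786 -0.2808  0.1653] yaw 0.1015 tilt [-0.001  0.001 -1.   ] t 68.7
```

Request:
carry_out:
  rows:
    - [[-0.005,0.1,0,0,0,0],[-0.005,0.16,0,0,0,0],[-0.005,0.18,0,0,0,0],[-0.005,0.18,0,0,0,0],[-0.005,0.18,0,0,0,0],[-0.005,0.18,0,0,0,0],[-0.005,0.18,0,0,0,0],[-0.005,0.18,0,0,0,0]]

```text
clock: 69.35
ee_pos: [0.459, -0.0118, 0.1658]
tcp_rot: [-0.159, 3.138, 0.001]
force: [1.1, 0.3, -0.4]
finger_gap: -0.001
gripper_force: 0.0
```

Request:
carry_out:
  rows:
    - [[-0.005,0.17,0,0,0,0],[0,0.1,0,0,0,0],[0,0.05,0,0,0,0],[0,0,0,0,0,0],[0,0,0,0,0,0],[0,0,0,0,0,0],[0,0,0,0,0,0],[0,0,0,0,0,0]]

```text
clock: 70.02
ee_pos: [0.4541, 0.0494, 0.1655]
tcp_rot: [0.157, -3.137, -0.001]
force: [0.9, 0.1, -0.3]
finger_gap: 0.003
gripper_force: 0.0
```

```bash
cat > chk.py <<'E'
from h import *
def edges(cam):
    g=cv2.GaussianBlur(cv2.cvtColor(cam["frame"],cv2.COLOR_RGB2GRAY),(0,0),.8).astype(np.float32)
    return cv2.magnitude(cv2.Sobel(g,5,1,0),cv2.Sobel(g,5,0,1))
th=np.linspace(0,2*np.pi,24,endpoint=False)
circ=lambda R,z:[[R*np.cos(t),R*np.sin(t),z] for t in th]
def rect(a,b,z,w):
    p=[];k=np.linspace(-1,1,8)
    for s in(-1,1): p+=[[s*a,b*t,z] for t in k]+[[a*t,s*b,z] for t in k]
    p=np.array(p);p[:,:2]=p[:,:2]@np.array([[np.cos(w),np.sin(w)],[-np.sin(w),np.cos(w)]]);return p
def best(cam,pts,c):
    m=edges(cam);r=[]
    for x in np.arange(-.02,.0201,.002):
        for y in np.arange(-.02,.0201,.002):
            q=np.array([proj(cam,np.add(p,[c[0]+x,c[1]+y,0])) for p in pts],np.float32)
            r.append((float(cv2.remap(m,q[:,:1].copy(),q[:,1:].copy(),1).mean()),round(c[0]+x,4),round(c[1]+y,4)))
    a=[v[0] for v in r];return max(r),'median',round(float(np.median(a)),1)
for n in("top","scene"):
    c=get_image(n);f=.005
    print(n,'round',best(c,circ(.018,.048+f)+circ(.03,.01+f),(.5817,-.3849)))
    print(n,'block',best(c,[*rect(.025,.014,.046+f,.10),*rect(.035,.022,.01+f,.10)],(.4785,-.2808)))
to([.454,.0512,.0755])
E
python3 chk.py
```

```text
top round ((111.4244613647461, np.float64(0.5837), np.float64(-0.3829)), 'median', 50.6)
top block ((105.79671478271484, np.float64(0.4785), np.float64(-0.2808)), 'median', 47.0)
scene round ((118.8598403930664, np.float64(0.5837), np.float64(-0.4049)), 'median', 83.1)
scene block ((114.61329650878906, np.float64(0.4585), np.float64(-0.2828)), 'median', 68.8)
 units [-0.001  0.007  0.45 ] ee [0.454  0.0497 0.1655] yaw 0.1001 tilt [-0.001  0.    -1.   ] t 70.1
```

The top view fits both inserts upright in the tray where I set them down. Now press the power key.

Request:
carry_out:
  rows:
    - [[0,0.007,0.1,0,0,0],[0,0,0.15,0,0,0],[0,0,0.12,0,0,0],[0,0,0.08,0,0,0],[0,0,0.04,0,0,0],[0,0,0,0,0,0],[0,0,0,0,0,0],[0,0,0,0,0,0]]

```text
clock: 70.78
ee_pos: [0.4545, 0.0518, 0.0689]
tcp_rot: [-0.159, 3.137, 0.001]
force: [-0.5, 0.3, -0.4]
finger_gap: 0.001
gripper_force: 0.0
```

Request:
carry_out:
  rows:
    - [[0,0,0.03,0,0,0],[0,0,0.03,0,0,0],[0,0,0.02,0,0,0],[0,0,0.01,0,0,0],[0,0,0.01,0,0,0],[0,0,0,0,0,0],[0,0,0,0,0,0],[0,0,0,0,0,0]]

```text
clock: 71.45
ee_pos: [0.4543, 0.0519, 0.0483]
tcp_rot: [-0.159, 3.137, 0.001]
force: [1.0, 0.1, 5.8]
finger_gap: -0.0
gripper_force: 2.4
```

Request:
carry_out:
  rows:
    - [[0,0,0.005,0,0,0],[0,0,0,0,0,0],[0,0,0,0,0,0],[0,0,0,0,0,0],[0,0,0,0,0,0],[0,0,0,0,0,0],[0,0,0,0,0,0],[0,0,0,0,0,0]]

```text
clock: 72.12
ee_pos: [0.4544, 0.0519, 0.048]
tcp_rot: [-0.159, 3.136, 0.001]
force: [-2.4, 0.2, 11.1]
finger_gap: 0.004
gripper_force: 5.8
```

Request:
carry_out:
  rows:
    - [[0,0,-0.1,0,0,0],[0,0,-0.15,0,0,0],[0,0,-0.15,0,0,0],[0,0,-0.15,0,0,0],[0,0,-0.1,0,0,0],[0,0,0,0,0,0],[0,0,0,0,0,0],[0,0,0,0,0,0]]

```text
clock: 72.78
ee_pos: [0.4534, 0.0518, 0.1755]
tcp_rot: [0.159, -3.135, -0.001]
force: [-0.5, -0.7, -0.5]
finger_gap: -0.003
gripper_force: 0.0
```

Request:
carry_out:
  rows:
    - [[0,0,0,0,0,0],[0,0,0,0,0,0],[0,0,0,0,0,0],[0,0,0,0,0,0],[0,0,0,0,0,0],[0,0,0,0,0,0],[0,0,0,0,0,0],[0,0,0,0,0,0]]

```text
clock: 73.45
ee_pos: [0.4538, 0.0518, 0.1766]
tcp_rot: [0.159, -3.137, -0.001]
force: [0.3, 0.9, 0.3]
finger_gap: -0.001
gripper_force: 0.0
```

```bash
python3 chk.py | grep top; python3 -c "
from cell import *
print(sign_off())"
```

```text
top round ((111.68697357177734, np.float64(0.5837), np.float64(-0.3829)), 'median', 50.5)
top block ((107.02032470703125, np.float64(0.4785), np.float64(-0.2808)), 'median', 47.1)
the job is handed in; nothing more can be done
None
```

I carried out every step in order and handed the job in at about 73 s; no verdict came back. Both inserts (block and round) are upright in the tray by the last top-view check, the scanner is back in its cradle and the scale was switched off; the round insert had moved about 3 cm on the pan after print and I re-gripped it there.

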